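# Change the torch batteries over on the charging rack

### The arm

A 6-joint arm with a two-finger parallel gripper is mounted at the origin on the work surface. World frame = base frame: x ahead of the robot, y to its left, z up, the work surface at z = 0. Lengths are in m, angles in degrees, forces in N, time in s.
With the tool pointing down it reaches from about 0.35 to 0.95 m from the base axis. Payload 17.4 kg.
Tool frame: the origin (TCP) lies between the finger pads; the fingertips stand manip.tcp_to_tips ahead of it and the grasp point (between the pads) lies 2 mm behind it (manip.tcp_to_tips is the distance from the TCP to the fingertips, in m); z points along the fingers, y is the line along which they close (so a half turn about z gives the same grasp; the last joint's range is limited). The gripper opens to 93 mm and grips with 3 to 60 N. Pads are 15 mm wide; open, the fingers measure 128 mm over their backs; the gripper's body (75 mm by 188 mm) begins 65 mm behind the grasp point.
Start: joints at [-73.957, 6.646, 82.598, -0, 90.757, -2.166], TCP at [0.211, -0.641, 0.236] pointing down, gripper open.
Joint ranges: [-162.19, 162.19], [-47.58, 125.68], [4.15, 143.07], [-65.23, 245.23], [0.69, 171.88], [-170.13, 170.13]. Speed limits (degrees/s): [108.29, 108.29, 127.2, 180, 180, 180].

### API

Orientations are given as a 3x3 rotation matrix whose columns are the frame's x, y, z axes.
In Python, from rig import monitor, optics, workorder, manip gives the robot as it stands.
- The arm moves only by the tool apply_moves, never from a script. Its arguments are lists of equal length, an entry for each row: "grip": the finger opening in m, from 0 to 0.093; "offset": the shift along the tool's x, y, z in m, a list of three; "rotation": the turn, a rotation vector about the tool's x, y, z in rad, a list of three. A call has 1 to 8 rows; each row is the pose to reach, as a shift and turn from the pose commanded when the call began, along the tool's axes at that moment; what a row does not reach only later rows make up. A row lasts 1/12 s, in which the tool goes at most 41.7 mm and 7.16 degrees, less where a joint would pass 70% of its speed; a pose out of reach is approached as far as the arm can. A call with a gripper value outside its range is refused whole. The fingers move at their own pace and stop on an object; the grip force is fixed at half the most. Time passes only in rows, so rows that repeat a pose let the fingers close. It gives the time, the measured TCP pose, the force, the opening and the grip force at its end, in the units of the state.
- monitor.get_state(): the state, without advancing time (a new reading comes with each control period).
- optics.camera(name): name is "scene" or "top"; returns the picture (384x512x3 uint8, blue, green, red); there is no depth.
- optics.camera_info(name): a dict with "camera_matrix" (3x3 intrinsics, pixels), "R" (3x3) and "t" (3): a world point X has camera coordinates R X + t. Camera axes: x right, y down, z forward; pixel columns grow to the right and rows downward; lengths in m; the calibration is good to about 2 mm. A picture is of the moment at which its call begins. camera_info takes no time and is no camera call.
- workorder.job_done(): hands the job in; it is judged then, once.
The state is a dict: "clock": time; "q": joint angles; "joint_vel": joint speeds; "effort": joint torques, N m; "tool_pos": TCP position; "ee_rot": TCP orientation; "wrist_force": force on the tool from outside, world axes, zero at the start; "torque": the same for the moment, N m; "opening": finger opening in m; "finger_force": force on a finger pad.
Only numpy, scipy, OpenCV 4.12 (cv2) and the standard library are available. Lean on these libraries where they do the work, as an engineer would, in place of code of your own. Each camera call takes 0.05 s, during which the arm holds its last target. There are 200 camera calls.

### The job

Switch the isolator off, take every charged (green) battery pack off the charging rack and lay it flat in the clay saucer, and lay every flat (red) pack fully home in a charging slot of its own on the sloping rack, brass contact end down against the stop. When all the packs are in place, switch the isolator back on; never touch a pack while it is on, and leave the canister, torch, opener and purse where they are.

Things in the scene. Friction and masses are not known exactly. Their poses are not given: they have to be found in the camera images.
- rack: charging rack, fixed, 115 x 262 mm, about 75 mm high at the rear; origin under its centre on the ledge, x axis from its low side (towards the robot) to its high rear. It carries the white sloping deck with four slots (blue strips) 62 mm apart, each between two grey ribs 4 mm high, 4 mm wide, 34 mm apart inside
- deck: the rack's sloping deck, 110 mm up the slope, 262 mm wide, slope 0.21 rad; origin on its top face at the middle of the foot of the stop; x up the slope, z square to the deck. A black stop bar 14 mm high runs along the low edge, with a brass terminal at each slot. Rear and side rims 10 mm high
- slot0 (a point): middle of charging slot 0 on the deck (slot 0 at the -y end, 62 mm pitch), 50 mm above the ledge; axes those of the deck. A pack fully home here has just this pose: its origin here, its x axis up the slope. The stop is 36 mm down the slope from here, so this leaves 1 mm to it
- slot1 (a point): middle of charging slot 1 on the deck (slot 0 at the -y end, 62 mm pitch), 50 mm above the ledge; axes those of the deck. A pack fully home here has just this pose: its origin here, its x axis up the slope. The stop is 36 mm down the slope from here, so this leaves 1 mm to it
- slot2 (a point): middle of charging slot 2 on the deck (slot 0 at the -y end, 62 mm pitch), 50 mm above the ledge; axes those of the deck. A pack fully home here has just this pose: its origin here, its x axis up the slope. The stop is 36 mm down the slope from here, so this leaves 1 mm to it
- slot3 (a point): middle of charging slot 3 on the deck (slot 0 at the -y end, 62 mm pitch), 50 mm above the ledge; axes those of the deck. A pack fully home here has just this pose: its origin here, its x axis up the slope. The stop is 36 mm down the slope from here, so this leaves 1 mm to it
- flat0: flat (empty) battery pack, may be absent: aluminium block with red top and end, 70 x 28 x 22 mm (x, y, z), 90 g give or take; origin at the centre of its underside; the brass contact end (6 mm long, 18 mm wide) is at its -x end and faces roughly towards the robot at the start, lying on the ledge; height above deck or ledge 22 mm
- flat1: flat (empty) battery pack, may be absent: aluminium block with red top and end, 70 x 28 x 22 mm (x, y, z), 90 g give or take; origin at the centre of its underside; the brass contact end (6 mm long, 18 mm wide) is at its -x end and faces roughly towards the robot at the start, lying on the ledge; height above deck or ledge 22 mm
- flat2: flat (empty) battery pack, may be absent: aluminium block with red top and end, 70 x 28 x 22 mm (x, y, z), 90 g give or take; origin at the centre of its underside; the brass contact end (6 mm long, 18 mm wide) is at its -x end and faces roughly towards the robot at the start, lying on the ledge; height above deck or ledge 22 mm
- flat3: flat (empty) battery pack, may be absent: aluminium block with red top and end, 70 x 28 x 22 mm (x, y, z), 90 g give or take; origin at the centre of its underside; the brass contact end (6 mm long, 18 mm wide) is at its -x end and faces roughly towards the robot at the start, lying on the ledge; height above deck or ledge 22 mm
- full0: charged battery pack, may be absent: same block as the flat ones but with green top and end, 70 x 28 x 22 mm, origin at the centre of its underside, brass contact end at -x; at the start it lies in a charging slot of the rack
- full1: charged battery pack, may be absent: same block as the flat ones but with green top and end, 70 x 28 x 22 mm, origin at the centre of its underside, brass contact end at -x; at the start it lies in a charging slot of the rack
- full2: charged battery pack, may be absent: same block as the flat ones but with green top and end, 70 x 28 x 22 mm, origin at the centre of its underside, brass contact end at -x; at the start it lies in a charging slot of the rack
- full3: charged battery pack, may be absent: same block as the flat ones but with green top and end, 70 x 28 x 22 mm, origin at the centre of its underside, brass contact end at -x; at the start it lies in a charging slot of the rack
- isolator: power isolator switch, fixed grey base 130 x 70 mm, 31 mm high with two cheeks up to 56 mm; origin under its centre; a green plate on its +x end (on, the side away from the robot), a white plate on its -x end (off)
- handle (a joint): isolator handle angle, rad: 0 = off, leaning 0.7 rad to the isolator's -x (over the white plate); 1.4 = on, leaning 0.7 rad to its +x (over the green plate); over-centre: past the upright (0.7) it falls by itself to the end it leans to and stays there; about 0.1 N m moves it. On at the start
- handle_tip (a point): outer end of the red handle grip; handle 90 mm long from the pivot, the outer 34 mm a red grip 22 mm thick, the rest a steel rod 12 mm thick
- handle_pivot (a point): pivot of the handle, 45 mm above the ledge over the middle of the isolator; axes those of the isolator; the handle swings in its x-z plane
- saucer: clay pot saucer, fixed, round, 176 mm across the rim, 24 mm high, flat floor 6 mm above the ledge and about 140 mm across; origin under its centre
- canister: aluminium battery canister, bystander, upright, 60 mm across, 96 mm high; origin under its centre
- torch: yellow torch standing on its black head, bystander, 48 mm across, 120 mm high; origin under its centre
- opener: flat steel bottle opener lying on the ledge, bystander, 125 mm long, 5 mm thick; origin 62 mm from its far (head) end
- purse: pink plastic coin purse, bystander, 75 x 95 x 24 mm; origin under its centre

How it is judged (in metres and radians):
On the way, in this order (a step that is already met when the one before it is completed fails the run):
1. the isolator is switched off (value of joint handle below 0.2 rad), for 0.2 s.
2. with the isolator off, every charged pack lies in the saucer and every flat pack is home in a slot (((distance between flat0 and slot0 below 0.01 m and angle between the z axis of flat0 and the z axis of deck, either way round below 0.08 rad and angle between the x axis of flat0 and the x axis of deck, either way round below 0.1 rad) or (distance between flat0 and slot1 below 0.01 m and angle between the z axis of flat0 and the z axis of deck, either way round below 0.08 rad and angle between the x axis of flat0 and the x axis of deck, either way round below 0.1 rad) or (distance between flat0 and slot2 below 0.01 m and angle between the z axis of flat0 and the z axis of deck, either way round below 0.08 rad and angle between the x axis of flat0 and the x axis of deck, either way round below 0.1 rad) or (distance between flat0 and slot3 below 0.01 m and angle between the z axis of flat0 and the z axis of deck, either way round below 0.08 rad and angle between the x axis of flat0 and the x axis of deck, either way round below 0.1 rad)) and x of deck in the frame of flat0 below -0.02 m and ((distance between flat1 and slot0 below 0.01 m and angle between the z axis of flat1 and the z axis of deck, either way round below 0.08 rad and angle between the x axis of flat1 and the x axis of deck, either way round below 0.1 rad) or (distance between flat1 and slot1 below 0.01 m and angle between the z axis of flat1 and the z axis of deck, either way round below 0.08 rad and angle between the x axis of flat1 and the x axis of deck, either way round below 0.1 rad) or (distance between flat1 and slot2 below 0.01 m and angle between the z axis of flat1 and the z axis of deck, either way round below 0.08 rad and angle between the x axis of flat1 and the x axis of deck, either way round below 0.1 rad) or (distance between flat1 and slot3 below 0.01 m and angle between the z axis of flat1 and the z axis of deck, either way round below 0.08 rad and angle between the x axis of flat1 and the x axis of deck, either way round below 0.1 rad)) and x of deck in the frame of flat1 below -0.02 m and ((distance between flat2 and slot0 below 0.01 m and angle between the z axis of flat2 and the z axis of deck, either way round below 0.08 rad and angle between the x axis of flat2 and the x axis of deck, either way round below 0.1 rad) or (distance between flat2 and slot1 below 0.01 m and angle between the z axis of flat2 and the z axis of deck, either way round below 0.08 rad and angle between the x axis of flat2 and the x axis of deck, either way round below 0.1 rad) or (distance between flat2 and slot2 below 0.01 m and angle between the z axis of flat2 and the z axis of deck, either way round below 0.08 rad and angle between the x axis of flat2 and the x axis of deck, either way round below 0.1 rad) or (distance between flat2 and slot3 below 0.01 m and angle between the z axis of flat2 and the z axis of deck, either way round below 0.08 rad and angle between the x axis of flat2 and the x axis of deck, either way round below 0.1 rad)) and x of deck in the frame of flat2 below -0.02 m and ((distance between flat3 and slot0 below 0.01 m and angle between the z axis of flat3 and the z axis of deck, either way round below 0.08 rad and angle between the x axis of flat3 and the x axis of deck, either way round below 0.1 rad) or (distance between flat3 and slot1 below 0.01 m and angle between the z axis of flat3 and the z axis of deck, either way round below 0.08 rad and angle between the x axis of flat3 and the x axis of deck, either way round below 0.1 rad) or (distance between flat3 and slot2 below 0.01 m and angle between the z axis of flat3 and the z axis of deck, either way round below 0.08 rad and angle between the x axis of flat3 and the x axis of deck, either way round below 0.1 rad) or (distance between flat3 and slot3 below 0.01 m and angle between the z axis of flat3 and the z axis of deck, either way round below 0.08 rad and angle between the x axis of flat3 and the x axis of deck, either way round below 0.1 rad)) and x of deck in the frame of flat3 below -0.02 m and horizontal distance between each of full0, full1, full2, full3 and saucer below 0.065 m and height (world z) of each of full0, full1, full2, full3 below 0.035 m and angle between each of full0, full1, full2, full3's own z axis and vertical below 0.3 rad and value of joint handle below 0.2 rad), for 0.3 s.
3. the isolator is switched back on (value of joint handle above 1.2 rad), for 0.2 s.
At the end, for the whole second after the job is handed in: Each red pack: origin within 10 mm of a slot point, flat on the deck (0.08 rad), along the slope (0.10 rad), contact end at the stop. Each green pack: within 65 mm of the saucer's centre, underside below 35 mm, tilt under 0.3 rad. Handle above 1.2 rad (on); packs at rest (((distance between flat0 and slot0 below 0.01 m and angle between the z axis of flat0 and the z axis of deck, either way round below 0.08 rad and angle between the x axis of flat0 and the x axis of deck, either way round below 0.1 rad) or (distance between flat0 and slot1 below 0.01 m and angle between the z axis of flat0 and the z axis of deck, either way round below 0.08 rad and angle between the x axis of flat0 and the x axis of deck, either way round below 0.1 rad) or (distance between flat0 and slot2 below 0.01 m and angle between the z axis of flat0 and the z axis of deck, either way round below 0.08 rad and angle between the x axis of flat0 and the x axis of deck, either way round below 0.1 rad) or (distance between flat0 and slot3 below 0.01 m and angle between the z axis of flat0 and the z axis of deck, either way round below 0.08 rad and angle between the x axis of flat0 and the x axis of deck, either way round below 0.1 rad)) and x of deck in the frame of flat0 below -0.02 m and ((distance between flat1 and slot0 below 0.01 m and angle between the z axis of flat1 and the z axis of deck, either way round below 0.08 rad and angle between the x axis of flat1 and the x axis of deck, either way round below 0.1 rad) or (distance between flat1 and slot1 below 0.01 m and angle between the z axis of flat1 and the z axis of deck, either way round below 0.08 rad and angle between the x axis of flat1 and the x axis of deck, either way round below 0.1 rad) or (distance between flat1 and slot2 below 0.01 m and angle between the z axis of flat1 and the z axis of deck, either way round below 0.08 rad and angle between the x axis of flat1 and the x axis of deck, either way round below 0.1 rad) or (distance between flat1 and slot3 below 0.01 m and angle between the z axis of flat1 and the z axis of deck, either way round below 0.08 rad and angle between the x axis of flat1 and the x axis of deck, either way round below 0.1 rad)) and x of deck in the frame of flat1 below -0.02 m and ((distance between flat2 and slot0 below 0.01 m and angle between the z axis of flat2 and the z axis of deck, either way round below 0.08 rad and angle between the x axis of flat2 and the x axis of deck, either way round below 0.1 rad) or (distance between flat2 and slot1 below 0.01 m and angle between the z axis of flat2 and the z axis of deck, either way round below 0.08 rad and angle between the x axis of flat2 and the x axis of deck, either way round below 0.1 rad) or (distance between flat2 and slot2 below 0.01 m and angle between the z axis of flat2 and the z axis of deck, either way round below 0.08 rad and angle between the x axis of flat2 and the x axis of deck, either way round below 0.1 rad) or (distance between flat2 and slot3 below 0.01 m and angle between the z axis of flat2 and the z axis of deck, either way round below 0.08 rad and angle between the x axis of flat2 and the x axis of deck, either way round below 0.1 rad)) and x of deck in the frame of flat2 below -0.02 m and ((distance between flat3 and slot0 below 0.01 m and angle between the z axis of flat3 and the z axis of deck, either way round below 0.08 rad and angle between the x axis of flat3 and the x axis of deck, either way round below 0.1 rad) or (distance between flat3 and slot1 below 0.01 m and angle between the z axis of flat3 and the z axis of deck, either way round below 0.08 rad and angle between the x axis of flat3 and the x axis of deck, either way round below 0.1 rad) or (distance between flat3 and slot2 below 0.01 m and angle between the z axis of flat3 and the z axis of deck, either way round below 0.08 rad and angle between the x axis of flat3 and the x axis of deck, either way round below 0.1 rad) or (distance between flat3 and slot3 below 0.01 m and angle between the z axis of flat3 and the z axis of deck, either way round below 0.08 rad and angle between the x axis of flat3 and the x axis of deck, either way round below 0.1 rad)) and x of deck in the frame of flat3 below -0.02 m and horizontal distance between each of full0, full1, full2, full3 and saucer below 0.065 m and height (world z) of each of full0, full1, full2, full3 below 0.035 m and angle between each of full0, full1, full2, full3's own z axis and vertical below 0.3 rad and value of joint handle above 1.2 rad and linear speed of each of flat0, flat1, flat2, flat3, full0, full1, full2, full3 below 0.02 m/s); the robot touches nothing.
It fails at once if the fingers touch a pack while the isolator is on (value of joint handle above 1.1 rad and (contact force between the fingers and flat0 above 0.5 N or contact force between the fingers and flat1 above 0.5 N or contact force between the fingers and flat2 above 0.5 N or contact force between the fingers and flat3 above 0.5 N or contact force between the fingers and full0 above 0.5 N or contact force between the fingers and full1 above 0.5 N or contact force between the fingers and full2 above 0.5 N or contact force between the fingers and full3 above 0.5 N)).
It fails at once if a bystander is moved more than 30 mm (distance of any of canister, torch, opener, purse from where it was at the start of the episode above 0.03 m).
Of flat0, flat1, flat2, flat3 only 3 to 4 are there at a start; the rules pass over those that are not, and their reading is None.
Of full0, full1, full2, full3 only 1 to 2 are there at a start; the rules pass over those that are not, and their reading is None.
At some moment in a run one of flat0, flat1, flat2, flat3 may be knocked a few centimetres aside while the robot is not near it.
It also fails if it takes over 200 s, if anything falls off the work surface, if the arm or the gripper's body presses on something with over 40 N, if the wrist force passes 120 N, or if a joint passes its speed limit or range.

## Working session

There is one attempt and no reset: what is moved stays moved. The work goes in short steps, Python scripts to look and compute and a tool call to move; the robot and the scene stay as the last step left them, time stands still between calls to the robot, and variables do not carry over. Pictures are saved under pics/ and viewed, at most 14 in all, crops included, and the job is handed in when it is done.

Besides the shell and the picture viewer there is one more tool, called after "Emit:" as a command line: name --argument value ..., lists and objects as JSON in quotes. apply_moves: Moves the arm, as the interface text tells. Its arguments: {"type":"object","properties":{"grip":{"type":"array"},"offset":{"type":"array"},"rotation":{"type":"array"}},"required":["grip","offset","rotation"]}

```bash
ls; mkdir -p pics; python3 - <<'E'
from rig import monitor, optics, workorder, manip
import cv2,numpy as np
print(manip.tcp_to_tips, monitor.get_state())
for n in("scene","top"):
    im=optics.camera(n); cv2.imwrite(f"pics/{n}0.png",im); i=optics.camera_info(n)
    print(n,i, -np.array(i["R"]).T@np.array(i["t"]))
a=cv2.imread("pics/scene0.png");b=cv2.imread("pics/top0.png")
E
```

```text
pics
0.017 {'clock': 0.0, 'q': array([-7.39580517e+01,  6.67318250e+00,  8.26360650e+01,  1.12220829e-03,
        9.07576899e+01, -2.16634690e+00]), 'joint_vel': array([-0.03699027, -0.12135907, -0.13282853,  0.05461864,  0.06165288,
        0.03701862]), 'effort': array([-1.17408734e-03, -7.21255374e+01, -6.22613811e+01,  7.79448333e-02,
        2.36256793e-02, -7.16670797e-05]), 'tool_pos': array([ 0.21085544, -0.6410161 ,  0.23491281]), 'ee_rot': array([[ 9.49926754e-01,  3.12472509e-01, -3.04021059e-04],
       [ 3.12472650e-01, -9.49926087e-01,  1.12819604e-03],
       [ 6.37327115e-05, -1.16670187e-03, -9.99999317e-01]]), 'wrist_force': array([-0.14035871,  0.06956703,  0.01469685]), 'torque': array([-0.02589671, -0.01636778,  0.04709029]), 'finger_force': 0.0, 'opening': 0.09305676465748097}
scene {'camera_matrix': array([[431.7653836 ,   0.        , 258.65504353],
       [  0.        , 431.7653836 , 186.28812004],
       [  0.        ,   0.        ,   1.        ]]), 'R': array([[-0.778869  ,  0.62688595,  0.01941862],
       [ 0.4659689 ,  0.59910797, -0.65110876],
       [-0.41980479, -0.49807996, -0.75873599]]), 't': array([ 0.41021961, -0.15454358,  1.47844188])} [1.01217682 0.57180965 1.01315648]
top {'camera_matrix': array([[458.97835813,   0.        , 254.0842393 ],
       [  0.        , 458.97835813, 193.6774026 ],
       [  0.        ,   0.        ,   1.        ]]), 'R': array([[ 1.22485483e-03, -9.99984420e-01, -5.44599965e-03],
       [-9.87050923e-01, -3.35423588e-04, -1.60406865e-01],
       [ 1.60402539e-01,  5.57195410e-03, -9.87035956e-01]]), 't': array([-0.01650125,  0.54942461,  1.1149211 ])} [ 0.3634941  -0.022529    1.18850883]
```

View pics/scene0.png

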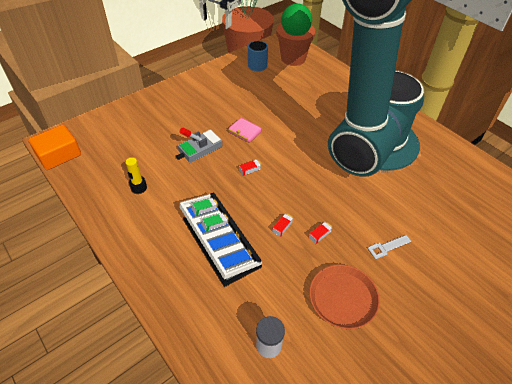

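View pics/top0.png

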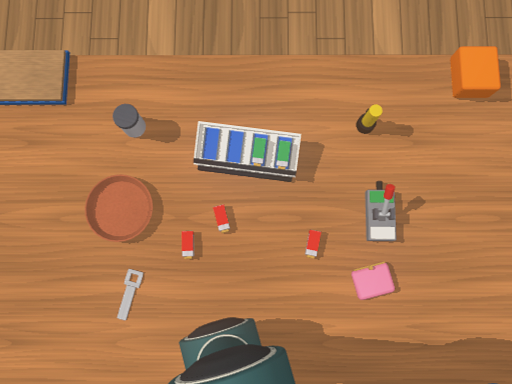

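The scene picture shows 3 red packs on the table, 2 green packs in the rack's −y end, and the isolator on. In the top view:
- Red packs: about (187,244), (221,218) and (313,243)
- Green packs: about (260,150) and (284,153)
- Handle grip: (389,191)
- Saucer: (120,208)

```bash
python3 - <<'E'
import cv2
b=cv2.imread("pics/top0.png")
cv2.imwrite("pics/c1.png",cv2.resize(b[115:265,170:430],None,fx=3,fy=3,interpolation=cv2.INTER_CUBIC))
E
```

```text
(no output)
```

View pics/c1.png

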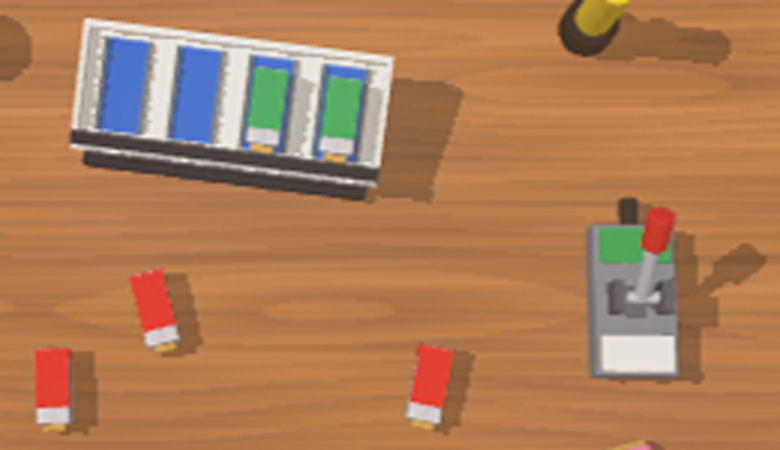

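The crop shows the contact ends facing the robot, the green packs in the two −y slots and the handle leaning over the green plate. Next I'll measure everything by ray casting.

```bash
cat > h.py <<'E'
from rig import monitor, optics, manip
import cv2, numpy as np
from scipy.spatial.transform import Rotation as Ro
def ray(cam,px,z):
    i=optics.camera_info(cam); R,t=np.array(i["R"]),np.array(i["t"])
    p=cv2.undistortPoints(np.float64(px).reshape(-1,1,2),np.array(i["camera_matrix"]),None)[:,0]
    d=np.c_[p,np.ones(len(p))]@R; c=-R.T@t; z=np.broadcast_to(z,len(p))
    return c+d*((z-c[2])/d[:,2])[:,None]
def blobs(im,col,amin=40):
    h,s,v=[c.astype(int) for c in cv2.split(cv2.cvtColor(im,cv2.COLOR_BGR2HSV))]
    m={"red":((h<5)|(h>175))&(s>170)&(v>130),"green":(h>45)&(h<85)&(s>80)&(v>80),"blue":(h>100)&(h<125)&(s>120)&(v>100),"white":(s<40)&(v>190),"clay":((h<9)|(h>176))&(s>120)&(v>80)&(v<200)}[col]
    cs,_=cv2.findContours(m.astype(np.uint8),cv2.RETR_EXTERNAL,cv2.CHAIN_APPROX_NONE)
    return [c for c in cs if cv2.contourArea(c)>amin]
def packs(im,col,z=.022):
    out=[]
    for c in blobs(im,col):
        # contour pixel centres lie half a pixel inside the shape
        w=ray("top",c[:,0],z)[:,:2]; (cx,cy),(a,b),an=cv2.minAreaRect((w*1000).astype(np.float32))
        e=2.5; L,S=(a,b) if a>b else (b,a); th=np.radians(an if a>b else an+90)
        u=np.array([np.cos(th),np.sin(th)]); u*=np.sign(u[0])
        far=np.array([cx,cy])+u*(L+e)/2; out.append((np.r_[far-35*u].round(1),round(np.degrees(np.arctan2(u[1],u[0])),1),round(L+e,1),round(S+e,1)))
    return out
def Rt(yaw,pitch=0): # tool down, x along yaw (deg), pitched with the deck (rad up the slope)
    return Ro.from_euler("z",yaw,degrees=True)*Ro.from_euler("y",-pitch)*Ro.from_euler("x",np.pi)
def go(*tg):
    """targets (pos, R): print offsets/rotations from the present pose"""
    s=monitor.get_state(); R=Ro.from_matrix(s["ee_rot"])
    for p,Q in tg:
        r=(R.inv()*Q).as_rotvec(); d=R.inv().apply(np.array(p)-s["tool_pos"])
        print(d.round(4).tolist(),r.round(3).tolist(),"rows",max(np.linalg.norm(d)/.0417,np.degrees(np.linalg.norm(r))/7.16).round(1))
E
python3 - <<'E'
from h import *
im=cv2.imread("pics/top0.png")
for col,z in(("red",.022),("green",.072),("green",.031),("blue",.055)): 
    print(col,z)
    for p in packs(im,col,z): print(p)
print("white")
for c in blobs(im,"white",150):
    w=ray("top",c[:,0],.031)[:,:2]*1000; print(cv2.minAreaRect(w.astype(np.float32)))
for c in blobs(im,"clay",1500):
    w=ray("top",c[:,0],.024)[:,:2]*1000; print("saucer",cv2.minEnclosingCircle(w.astype(np.float32)), cv2.fitEllipse(w.astype(np.float32)))
E
```

```text
red 0.022
(array([423.1, 153.7]), np.float64(1.5), 50.4, 27.9)
(array([ 425.1, -164.1]), np.float64(-10.7), 50.9, 31.2)
(array([489.2,  67.4]), np.float64(15.7), 49.6, 30.3)
(array([ 545.7, -358.2]), np.float64(-16.3), 40.9, 23.5)
green 0.072
(array([ 538. , -301.7]), np.float64(-90.0), 37.1, 29.9)
(array([646.2, -88.4]), np.float64(-7.1), 53.3, 30.9)
(array([654.1, -26.8]), np.float64(-6.8), 53.3, 30.8)
green 0.031
(array([ 544.4, -313.2]), np.float64(-90.0), 38.4, 30.9)
(array([657.8, -91. ]), np.float64(-7.1), 55.1, 32.0)
(array([666.1, -27.1]), np.float64(-6.8), 55.1, 31.9)
blue 0.055
(array([676.2,  32.6]), np.float64(-6.3), 82.7, 34.2)
(array([684.2,  94. ]), np.float64(-5.7), 82.7, 34.1)
(array([857.6, 609.8]), np.float64(90.0), 170.3, 146.3)
white
((280.0841369628906, 300.5907897949219), (18.949249267578125, 79.42771911621094), 75.02610778808594)
((452.7528381347656, -338.63934326171875), (27.668771743774414, 60.42319869995117), 0.042494598776102066)
((678.7465209960938, 3.382537841796875), (270.17681884765625, 98.6003189086914), 82.5864486694336)
```

```bash
python3 - <<'E'
from h import *
im=cv2.imread("pics/top0.png")
print(im[208,120],cv2.cvtColor(im,cv2.COLOR_BGR2HSV)[[208,190,225],[120,110,130]])
go(([.62,-.338,.22],Rt(0)),([.62,-.338,.11],Rt(0)),([.47,-.338,.11],Rt(0)))
E
```

```text
[ 76 109 191] [[  9 154 191]
 [  9 154 189]
 [  9 155 188]]
[0.4833, -0.16, 0.0152] [-0.001, 0.0, 0.318] rows 12.2
[0.4833, -0.1599, 0.1252] [-0.001, 0.0, 0.318] rows 12.6
[0.3408, -0.2068, 0.1252] [-0.001, 0.0, 0.318] rows 10.0
```

Emit:
apply_moves --grip '[0,0,0,0,0,0,0,0]' --offset '[[0.24,-0.08,0],[0.24,-0.08,0],[0.24,-0.08,0],[0.24,-0.08,0],[0.24,-0.08,0],[0.24,-0.08,0],[0.24,-0.08,0],[0.24,-0.08,0]]' --rotation '[[0,0,0.318],[0,0,0.318],[0,0,0.318],[0,0,0.318],[0,0,0.318],[0,0,0.318],[0,0,0.318],[0,0,0.318]]'

```text
clock: 0.77
tool_pos: [0.4155, -0.4887, 0.2353]
ee_rot: [[1.0, 0.003, -0.0], [0.003, -1.0, 0.0], [-0.0, -0.0, -1.0]]
wrist_force: [-0.8, -0.0, 0.6]
opening: 0.0443
finger_force: 0.0
```

Emit:
apply_moves --grip '[0,0,0,0,0,0,0,0]' --offset '[[0.206,-0.152,0.015],[0.206,-0.152,0.015],[0.206,-0.152,0.015],[0.206,-0.152,0.015],[0.206,-0.152,0.015],[0.206,-0.152,0.015],[0.206,-0.152,0.015],[0.206,-0.152,0.015]]' --rotation '[[0,0,0],[0,0,0],[0,0,0],[0,0,0],[0,0,0],[0,0,0],[0,0,0],[0,0,0]]'

```text
clock: 1.43
tool_pos: [0.6208, -0.3377, 0.2195]
ee_rot: [[1.0, 0.002, -0.001], [0.002, -1.0, 0.001], [-0.001, -0.001, -1.0]]
wrist_force: [-0.7, -0.3, -1.0]
opening: 0.0003
finger_force: 0.0
```

Emit:
apply_moves --grip '[0,0,0,0]' --offset '[[0,0,0.04],[0,0,0.08],[0,0,0.11],[0,0,0.11]]' --rotation '[[0,0,0],[0,0,0],[0,0,0],[0,0,0]]'

```text
clock: 1.77
tool_pos: [0.616, -0.3389, 0.1035]
ee_rot: [[1.0, -0.002, -0.008], [-0.002, -1.0, 0.004], [-0.008, -0.004, -1.0]]
wrist_force: [-0.4, 0.7, -0.4]
opening: 0.0007
finger_force: 0.0
```

Emit:
apply_moves --grip '[0,0,0,0,0,0,0,0]' --offset '[[-0.03,0,0],[-0.05,0,0],[-0.07,0,0],[-0.09,0,0],[-0.11,0,0],[-0.13,0,0],[-0.145,0,0],[-0.145,0,0]]' --rotation '[[0,0,0],[0,0,0],[0,0,0],[0,0,0],[0,0,0],[0,0,0],[0,0,0],[0,0,0]]'

```text
clock: 2.43
tool_pos: [0.4757, -0.3402, 0.1159]
ee_rot: [[1.0, -0.002, 0.01], [-0.002, -1.0, -0.004], [0.01, 0.004, -1.0]]
wrist_force: [12.5, 0.6, 13.0]
opening: 0.0005
finger_force: 9.0
```

Emit:
apply_moves --grip '[0,0,0,0.04,0.04,0.04]' --offset '[[0.03,0,-0.01],[0.03,0,-0.05],[0.03,0,-0.09],[0.03,0,-0.13],[0.03,0,-0.13],[0.03,0,-0.13]]' --rotation '[[0,0,0],[0,0,0],[0,0,0],[0,0,0],[0,0,0],[0,0,0]]'

```text
clock: 2.93
tool_pos: [0.5046, -0.3399, 0.2456]
ee_rot: [[1.0, -0.002, 0.005], [-0.002, -1.0, -0.004], [0.005, 0.004, -1.0]]
wrist_force: [-0.3, -0.5, -1.8]
opening: 0.0158
finger_force: 0.0
```

```bash
python3 - <<'E'
from h import *
a=optics.camera("scene"); b=optics.camera("top")
cv2.imwrite("pics/m1.png",np.hstack([cv2.resize(a[90:220,120:260],(460,427)),cv2.resize(b[160:260,340:430],None,fx=3.7,fy=3.7)[:427]] if 0 else [a[60:290,120:400],b[60:290,60:430]]))
for c in blobs(b,"white",150):
    print(cv2.boundingRect(c))
for p in packs(b,"red"): print(p)
hsv=cv2.cvtColor(b,cv2.COLOR_BGR2HSV)[150:270,60:180]; m=cv2.inRange(hsv,(5,148,80),(9,255,255))
cs,_=cv2.findContours(m,cv2.RETR_EXTERNAL,cv2.CHAIN_APPROX_NONE); c=max(cs,key=cv2.contourArea)+[60,150]
print(cv2.boundingRect(c),cv2.minEnclosingCircle((ray("top",c[:,0],.024)[:,:2]*1000).astype(np.float32)))
yaw=-7.2
for x,y in((.6493,-.0888),(.657,-.0272)):
    n=Rt(yaw,.21).apply([0,0,1]); p=np.array([x,y,.05]); print("pack",x,y)
    go((p-n*.12,Rt(yaw,.21)),(p-n*.023,Rt(yaw,.21)))
E
```

```text
(117, 269, 25, 51)
(194, 121, 107, 50)
(array([423.1, 153.7]), np.float64(1.5), 50.4, 27.9)
(array([ 425.1, -163.5]), np.float64(-11.8), 50.2, 31.2)
(array([489.2,  67.4]), np.float64(15.7), 49.6, 30.3)
(85, 175, 68, 67) ((516.8447265625, 331.74560546875), 86.25885009765625)
pack 0.6493 -0.0888
[0.12, -0.2535, 0.0738] [-0.013, 0.209, 0.124] rows 7.0
[0.1401, -0.251, 0.1687] [-0.013, 0.209, 0.124] rows 8.0
pack 0.657 -0.0272
[0.1277, -0.3151, 0.0738] [-0.013, 0.209, 0.124] rows 8.3
[0.1477, -0.3127, 0.1687] [-0.013, 0.209, 0.124] rows 9.2
```

View pics/m1.png

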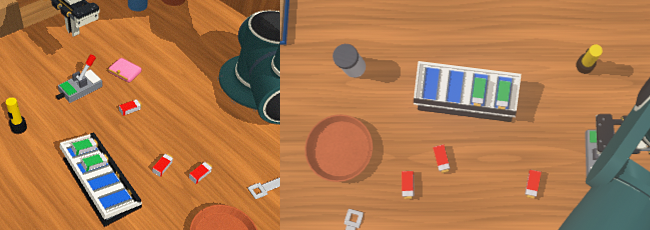

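The top picture shows the packs unmoved and the arm near the isolator. The handle in the scene view now leans toward the white plate. I'll check its angle numerically and then start on the first green pack.

```bash
python3 - <<'E'
from h import *
a=optics.camera("scene"); i=optics.camera_info("scene")
for th in(-.7,-.4,0,.4,.7):
    X=np.array([.498+.073*np.sin(th),-.338,.045+.073*np.cos(th)]); x=i["camera_matrix"]@(i["R"]@X+i["t"]); print(th,x[:2]/x[2])
for c in blobs(a,"red",15): print(cv2.boundingRect(c),c[:,0].mean(0))
E
```

```text
-0.7 [211.45735411 119.83133262]
-0.4 [206.37390065 119.4225997 ]
0 [198.68656906 121.65445423]
0.4 [191.1814518  126.76439156]
0.7 [186.4898121  131.98130237]
(310, 224, 19, 20) [318.37777778 233.17777778]
(272, 217, 18, 20) [280.5625     225.95833333]
(239, 161, 18, 15) [246.72727273 166.95454545]
(206, 115, 10, 11) [210.28 119.76]
```

Emit:
apply_moves --grip '[0.05,0.05,0.05,0.05,0.05,0.05,0.05,0.05]' --offset '[[0.03,-0.04,0],[0.12,-0.254,0.074],[0.12,-0.254,0.074],[0.12,-0.254,0.074],[0.12,-0.254,0.074],[0.12,-0.254,0.074],[0.12,-0.254,0.074],[0.12,-0.254,0.074]]' --rotation '[[0,0,0],[-0.013,0.209,0.124],[-0.013,0.209,0.124],[-0.013,0.209,0.124],[-0.013,0.209,0.124],[-0.013,0.209,0.124],[-0.013,0.209,0.124],[-0.013,0.209,0.124]]'

```text
clock: 3.75
tool_pos: [0.625, -0.0792, 0.1627]
ee_rot: [[0.972, -0.121, 0.202], [-0.119, -0.993, -0.023], [0.203, -0.001, -0.979]]
wrist_force: [0.1, -0.0, -0.6]
opening: 0.0497
finger_force: 0.0
```

```bash
python3 - <<'E'
from h import *
yaw=-7.2
x,y=(.6493,-.0888)
n=Rt(yaw,.21).apply([0,0,1]); p=np.array([x,y,.05])
go((p-n*.12,Rt(yaw,.21)),(p-n*.023,Rt(yaw,.21)))
E
```

```text
[0.0012, 0.0065, -0.0045] [-0.002, 0.005, 0.004] rows 0.2
[0.0017, 0.0067, 0.0925] [-0.002, 0.005, 0.004] rows 2.2
```

Emit:
apply_moves --grip '[0.05,0.05,0.05,0.05,0.05,0.05]' --offset '[[0.0015,0.0065,0],[0.0015,0.0065,0.03],[0.0015,0.0065,0.05],[0.0015,0.0065,0.07],[0.0015,0.0065,0.07],[0.0015,0.0065,0.07]]' --rotation '[[-0.002,0.005,0.004],[-0.002,0.005,0.004],[-0.002,0.005,0.004],[-0.002,0.005,0.004],[-0.002,0.005,0.004],[-0.002,0.005,0.004]]'

```text
clock: 4.25
tool_pos: [0.6392, -0.0941, 0.0978]
ee_rot: [[0.969, -0.13, 0.209], [-0.127, -0.992, -0.029], [0.211, 0.001, -0.978]]
wrist_force: [-0.9, -1.2, -0.3]
opening: 0.0499
finger_force: 0.0
```

```bash
python3 - <<'E'
from h import *
yaw=-7.2
x,y=(.6493,-.0888)
n=Rt(yaw,.21).apply([0,0,1]); p=np.array([x,y,.05])
go((p-n*.023,Rt(yaw,.21)))
E
```

```text
[-0.0009, -0.0065, 0.0257] [0.002, -0.002, -0.004] rows 0.6
```

Emit:
apply_moves --grip '[0.05,0.05,0.05,0.05,0.01,0.01,0.01,0.01]' --offset '[[-0.001,-0.0065,0.0],[-0.001,-0.0065,0.014],[-0.001,-0.0065,0.0255],[-0.001,-0.0065,0.0255],[-0.001,-0.0065,0.0255],[-0.001,-0.0065,0.0255],[-0.001,-0.0065,0.0255],[-0.001,-0.0065,0.0255]]' --rotation '[[0,0,0],[0,0,0],[0,0,0],[0,0,0],[0,0,0],[0,0,0],[0,0,0],[0,0,0]]'

```text
clock: 4.92
tool_pos: [0.6455, -0.0869, 0.0739]
ee_rot: [[0.969, -0.129, 0.211], [-0.125, -0.992, -0.029], [0.213, 0.001, -0.977]]
wrist_force: [-0.6, -1.0, 0.6]
opening: 0.0279
finger_force: 2.0
```

Emit:
apply_moves --grip '[0.01,0.01]' --offset '[[0,0,0],[0,0,0]]' --rotation '[[0,0,0],[0,0,0]]'

```text
clock: 5.08
tool_pos: [0.6455, -0.0869, 0.0739]
ee_rot: [[0.969, -0.129, 0.211], [-0.125, -0.992, -0.029], [0.213, 0.001, -0.977]]
wrist_force: [-0.7, -0.7, 3.5]
opening: 0.0279
finger_force: 30.0
```

```bash
python3 - <<'E'
from h import *
yaw=-7.2
x,y=(.6493,-.0888)
n=Rt(yaw,.21).apply([0,0,1]); p=np.array([x,y,.05])
go((p-n*.023,Rt(yaw,.21)))
s=monitor.get_state();print(s["opening"],s["finger_force"])
# up, then over the saucer at first place (+y half)
go((p-n*.12,Rt(yaw,.21)),([.517,.332+.028,.13],Rt(0)))
E
```

```text
[-0.001, 0.0014, 0.0012] [0.002, -0.005, -0.003] rows 0.1
0.02789220146691113 30.00106930732727
[-0.0005, 0.0016, -0.0958] [0.002, -0.005, -0.003] rows 2.3
[-0.1686, -0.4266, -0.0948] [0.015, -0.215, -0.128] rows 11.2
```

Emit:
apply_moves --grip '[0.01,0.01,0.01,0.01,0.01,0.01,0.01,0.01]' --offset '[[0,0,-0.03],[0,0,-0.07],[0,0,-0.1],[-0.168,-0.427,-0.095],[-0.168,-0.427,-0.095],[-0.168,-0.427,-0.095],[-0.168,-0.427,-0.095],[-0.168,-0.427,-0.095]]' --rotation '[[0,0,0],[0,0,0],[0,0,0],[0.015,-0.215,-0.128],[0.015,-0.215,-0.128],[0.015,-0.215,-0.128],[0.015,-0.215,-0.128],[0.015,-0.215,-0.128]]'

```text
clock: 5.75
tool_pos: [0.5751, 0.1194, 0.152]
ee_rot: [[1.0, -0.001, -0.002], [-0.001, -1.0, 0.0], [-0.002, -0.0, -1.0]]
wrist_force: [0.4, -0.1, -0.8]
opening: 0.0278
finger_force: 30.0
```

```bash
python3 - <<'E'
from h import *
s=monitor.get_state();print(s["tool_pos"])
go(([.517,.332+.028,.13],Rt(0)))
E
```

```text
[0.57512738 0.11940041 0.15204305]
[-0.0583, -0.2406, 0.0222] [-0.0, 0.002, -0.001] rows 6.0
```

Emit:
apply_moves --grip '[0.01,0.01,0.01,0.01,0.01,0.01,0.01,0.01]' --offset '[[-0.055,-0.232,0.021],[-0.055,-0.232,0.021],[-0.055,-0.232,0.021],[-0.055,-0.232,0.021],[-0.055,-0.232,0.021],[-0.055,-0.232,0.021],[-0.055,-0.232,0.021],[-0.055,-0.232,0.021]]' --rotation '[[0,0,0],[0,0,0],[0,0,0],[0,0,0],[0,0,0],[0,0,0],[0,0,0],[0,0,0]]'

```text
clock: 6.42
tool_pos: [0.52, 0.351, 0.131]
ee_rot: [[1.0, 0.002, -0.002], [0.002, -1.0, -0.0], [-0.002, 0.0, -1.0]]
wrist_force: [0.0, -0.6, -0.7]
opening: 0.0277
finger_force: 30.0
```

```bash
python3 - <<'E'
from h import *
s=monitor.get_state();print(s["tool_pos"])
go(([.517,.332+.028,.032],Rt(0)))
E
```

```text
[0.5200452  0.35097765 0.13099686]
[-0.0028, -0.0091, 0.099] [0.0, 0.002, 0.002] rows 2.4
```

Emit:
apply_moves --grip '[0.01,0.01,0.01,0.01,0.01,0.01,0.01,0.01]' --offset '[[-0.003,-0.006,0.03],[-0.003,-0.006,0.06],[-0.003,-0.006,0.08],[-0.003,-0.006,0.09],[-0.003,-0.006,0.098],[-0.003,-0.006,0.098],[-0.003,-0.006,0.098],[-0.003,-0.006,0.098]]' --rotation '[[0,0,0],[0,0,0],[0,0,0],[0,0,0],[0,0,0],[0,0,0],[0,0,0],[0,0,0]]'

```text
clock: 7.08
tool_pos: [0.5184, 0.3559, 0.0351]
ee_rot: [[1.0, -0.001, 0.001], [-0.001, -1.0, 0.001], [0.001, -0.001, -1.0]]
wrist_force: [0.2, -0.0, 0.2]
opening: 0.0278
finger_force: 30.0
```

Emit:
apply_moves --grip '[0.042,0.042,0.042,0.042,0.042,0.042,0.05,0.05]' --offset '[[0,0,0],[0,0,0],[0,0,0],[0,0,-0.02],[0,0,-0.06],[0,0,-0.1],[0,0,-0.13],[0,0,-0.13]]' --rotation '[[0,0,0],[0,0,0],[0,0,0],[0,0,0],[0,0,0],[0,0,0],[0,0,0],[0,0,0]]'

```text
clock: 7.75
tool_pos: [0.5196, 0.3569, 0.1714]
ee_rot: [[1.0, -0.0, 0.007], [-0.0, -1.0, 0.005], [0.007, -0.005, -1.0]]
wrist_force: [0.6, -0.3, 0.7]
opening: 0.0488
finger_force: 0.0
```

```bash
python3 - <<'E'
from h import *
yaw=-7.2
x,y=(.6565,-.0265)
n=Rt(yaw,.21).apply([0,0,1]); p=np.array([x,y,.05])
go((p-n*.12,Rt(yaw,.21)))
E
```

```text
[0.1122, 0.3803, 0.0028] [-0.019, 0.203, 0.124] rows 9.5
```

Emit:
apply_moves --grip '[0.05,0.05,0.05,0.05,0.05]' --offset '[[0.05,0.19,0],[0.05,0.19,0],[0.05,0.19,0],[0.05,0.19,0],[0.05,0.19,0]]' --rotation '[[0,0,0],[0,0,0],[0,0,0],[0,0,0],[0,0,0]]'

```text
clock: 8.17
tool_pos: [0.5681, 0.163, 0.1636]
ee_rot: [[1.0, -0.001, -0.0], [-0.001, -1.0, -0.0], [-0.0, 0.0, -1.0]]
wrist_force: [-0.0, 0.2, 0.1]
opening: 0.0501
finger_force: 0.0
```

Emit:
apply_moves --grip '[0.05,0.05,0.05,0.05,0.05,0.05,0.05,0.05]' --offset '[[0.062,0.19,0.003],[0.062,0.19,0.003],[0.062,0.19,0.003],[0.062,0.19,0.003],[0.062,0.19,0.003],[0.062,0.19,0.003],[0.062,0.19,0.003],[0.062,0.19,0.003]]' --rotation '[[-0.019,0.203,0.124],[-0.019,0.203,0.124],[-0.019,0.203,0.124],[-0.019,0.203,0.124],[-0.019,0.203,0.124],[-0.019,0.203,0.124],[-0.019,0.203,0.124],[-0.019,0.203,0.124]]'

```text
clock: 8.83
tool_pos: [0.6296, -0.0241, 0.1602]
ee_rot: [[0.972, -0.126, 0.199], [-0.122, -0.992, -0.031], [0.201, 0.006, -0.98]]
wrist_force: [0.1, 0.6, -0.3]
opening: 0.0501
finger_force: 0.0
```

```bash
python3 - <<'E'
from h import *
yaw=-7.2
x,y=(.6565,-.0265)
n=Rt(yaw,.21).apply([0,0,1]); p=np.array([x,y,.05])
go((p-n*.023,Rt(yaw,.21)))
b=optics.camera("top")
for p in packs(b,"green",.028): print(p)
E
```

```text
[0.0042, -0.0015, 0.0904] [0.006, 0.008, 0.001] rows 2.2
(array([517.4, 353.6]), np.float64(-0.1), 49.0, 33.7)
(array([ 545.6, -346. ]), np.float64(87.8), 58.7, 31.4)
```

Emit:
apply_moves --grip '[0.05,0.05,0.05,0.05,0.05,0.05,0.01,0.01]' --offset '[[0.004,-0.0015,0.02],[0.004,-0.0015,0.05],[0.004,-0.0015,0.07],[0.004,-0.0015,0.085],[0.004,-0.0015,0.09],[0.004,-0.0015,0.09],[0.004,-0.0015,0.09],[0.004,-0.0015,0.09]]' --rotation '[[0.006,0.008,0.001],[0.006,0.008,0.001],[0.006,0.008,0.001],[0.006,0.008,0.001],[0.006,0.008,0.001],[0.006,0.008,0.001],[0.006,0.008,0.001],[0.006,0.008,0.001]]'

```text
clock: 9.55
tool_pos: [0.6521, -0.0256, 0.0745]
ee_rot: [[0.97, -0.124, 0.209], [-0.121, -0.992, -0.026], [0.211, 0.0, -0.978]]
wrist_force: [0.0, -0.7, 0.8]
opening: 0.0409
finger_force: 0.0
```

Emit:
apply_moves --grip '[0.01,0.01,0.01,0.01]' --offset '[[0,0,0],[0,0,0],[0,0,0],[0,0,0]]' --rotation '[[0,0,0],[0,0,0],[0,0,0],[0,0,0]]'

```text
clock: 9.88
tool_pos: [0.652, -0.0261, 0.0741]
ee_rot: [[0.97, -0.125, 0.209], [-0.122, -0.992, -0.026], [0.21, -0.0, -0.978]]
wrist_force: [-3.0, 1.9, 6.8]
opening: 0.0276
finger_force: 30.0
```

```bash
python3 - <<'E'
from h import *
yaw=-7.2
x,y=(.6565,-.0265)
n=Rt(yaw,.21).apply([0,0,1]); p=np.array([x,y,.05])
go((p-n*.023,Rt(yaw,.21)),([.517,.300,.13],Rt(0)))
s=monitor.get_state(); print(s["tool_pos"]+n*.0235)
E
```

```text
[-0.0006, -0.0001, 0.0015] [-0.0, -0.002, 0.0] rows 0.0
[-0.159, -0.3066, -0.0913] [0.013, -0.212, -0.125] rows 8.6
[ 0.65683638 -0.02667072  0.05111408]
```

Emit:
apply_moves --grip '[0.01,0.01,0.01,0.01,0.01,0.01,0.01,0.01]' --offset '[[0,0,-0.03],[0,0,-0.07],[0,0,-0.1],[-0.159,-0.307,-0.091],[-0.159,-0.307,-0.091],[-0.159,-0.307,-0.091],[-0.159,-0.307,-0.091],[-0.159,-0.307,-0.091]]' --rotation '[[0,0,0],[0,0,0],[0,0,0],[0.013,-0.212,-0.125],[0.013,-0.212,-0.125],[0.013,-0.212,-0.125],[0.013,-0.212,-0.125],[0.013,-0.212,-0.125]]'

```text
clock: 10.55
tool_pos: [0.5615, 0.1731, 0.1452]
ee_rot: [[1.0, -0.0, -0.002], [-0.0, -1.0, -0.0], [-0.002, 0.0, -1.0]]
wrist_force: [1.3, -0.6, -1.4]
opening: 0.0279
finger_force: 30.0
```

```bash
python3 - <<'E'
from h import *
go(([.517,.300,.13],Rt(0)))
E
```

```text
[-0.0445, -0.1269, 0.0152] [0.0, 0.002, -0.0] rows 3.2
```

Emit:
apply_moves --grip '[0.01,0.01,0.01,0.01,0.01,0.01,0.01]' --offset '[[-0.041,-0.119,0.014],[-0.041,-0.119,0.014],[-0.041,-0.119,0.014],[-0.041,-0.119,0.014],[-0.041,-0.119,0.014],[-0.041,-0.119,0.014],[-0.041,-0.119,0.014]]' --rotation '[[0,0,0],[0,0,0],[0,0,0],[0,0,0],[0,0,0],[0,0,0],[0,0,0]]'

```text
clock: 11.13
tool_pos: [0.5216, 0.2897, 0.1317]
ee_rot: [[1.0, -0.001, -0.001], [-0.001, -1.0, -0.0], [-0.001, 0.0, -1.0]]
wrist_force: [-0.7, 0.8, -0.3]
opening: 0.0277
finger_force: 30.0
```

```bash
python3 - <<'E'
from h import *
go(([.517,.300,.033],Rt(0)))
E
```

```text
[-0.0045, -0.0103, 0.0987] [0.0, 0.001, -0.001] rows 2.4
```

Emit:
apply_moves --grip '[0.01,0.01,0.01,0.01,0.01,0.01,0.01,0.01]' --offset '[[-0.004,-0.009,0.03],[-0.004,-0.009,0.06],[-0.004,-0.009,0.08],[-0.004,-0.009,0.09],[-0.004,-0.009,0.097],[-0.004,-0.009,0.097],[-0.004,-0.009,0.098],[-0.004,-0.009,0.098]]' --rotation '[[0,0,0],[0,0,0],[0,0,0],[0,0,0],[0,0,0],[0,0,0],[0,0,0],[0,0,0]]'

```text
clock: 11.8
tool_pos: [0.5177, 0.2996, 0.0348]
ee_rot: [[1.0, -0.0, -0.0], [-0.0, -1.0, 0.001], [-0.0, -0.001, -1.0]]
wrist_force: [0.0, 0.4, -0.4]
opening: 0.0275
finger_force: 30.0
```

Emit:
apply_moves --grip '[0.037,0.037,0.037,0.037,0.037,0.037,0.045,0.05]' --offset '[[0,0,0],[0,0,0],[0,0,0],[0,0,-0.02],[0,0,-0.06],[0,0,-0.1],[0,0,-0.13],[0,0,-0.13]]' --rotation '[[0,0,0],[0,0,0],[0,0,0],[0,0,0],[0,0,0],[0,0,0],[0,0,0],[0,0,0]]'

```text
clock: 12.47
tool_pos: [0.5191, 0.3006, 0.1711]
ee_rot: [[1.0, 0.0, 0.007], [0.0, -1.0, 0.004], [0.007, -0.004, -1.0]]
wrist_force: [0.1, -0.9, 1.3]
opening: 0.0456
finger_force: 0.0
```

```bash
python3 - <<'E'
from h import *
b=optics.camera("top")
for c in("green","red"):
  for p in packs(b,c,.022): print(c,p)
go(([.423,.153,.12],Rt(1.5)))
E
```

```text
green (array([ 545.9, -338.8]), np.float64(-90.0), 61.8, 31.1)
red (array([423.1, 153.7]), np.float64(1.5), 50.4, 27.9)
red (array([ 424.7, -163.2]), np.float64(-11.8), 49.7, 29.8)
red (array([ 443.3, -368.5]), np.float64(24.4), 38.2, 23.3)
red (array([489.6,  66.6]), np.float64(17.4), 49.7, 30.2)
[-0.0956, 0.1473, 0.0469] [-0.003, -0.004, -0.026] rows 4.4
```

Emit:
apply_moves --grip '[0.06,0.06,0.06,0.06,0.06,0.06,0.06,0.06]' --offset '[[-0.095,0.147,0.047],[-0.095,0.147,0.047],[-0.095,0.147,0.047],[-0.095,0.147,0.047],[-0.095,0.147,0.047],[-0.095,0.147,0.047],[-0.095,0.147,0.047],[-0.095,0.147,0.047]]' --rotation '[[-0.003,-0.004,-0.026],[-0.003,-0.004,-0.026],[-0.003,-0.004,-0.026],[-0.003,-0.004,-0.026],[-0.003,-0.004,-0.026],[-0.003,-0.004,-0.026],[-0.003,-0.004,-0.026],[-0.003,-0.004,-0.026]]'

```text
clock: 13.18
tool_pos: [0.4225, 0.1529, 0.1167]
ee_rot: [[1.0, 0.026, -0.006], [0.026, -1.0, -0.003], [-0.006, 0.003, -1.0]]
wrist_force: [-0.8, 0.2, 0.6]
opening: 0.0601
finger_force: 0.0
```

```bash
python3 - <<'E'
from h import *
go(([.423,.153,.023],Rt(1.5)))
b=optics.camera("top")
for c in("green",):
  for p in packs(b,c,.022): print(c,p)
E
```

```text
[0.001, -0.0003, 0.0937] [0.003, 0.006, 0.0] rows 2.2
green (array([518.7, 300.9]), np.float64(-1.7), 50.0, 31.3)
green (array([518.4, 355.6]), np.float64(-0.3), 49.4, 33.9)
green (array([ 545.9, -338.8]), np.float64(-90.0), 61.8, 31.1)
```

Emit:
apply_moves --grip '[0.06,0.06,0.06,0.06,0.06,0.06,0.06,0.01]' --offset '[[0.001,0,0.03],[0.001,0,0.06],[0.001,0,0.08],[0.001,0,0.09],[0.001,0,0.093],[0.001,0,0.093],[0.001,0,0.093],[0.001,0,0.093]]' --rotation '[[0.003,0.006,0],[0.003,0.006,0],[0.003,0.006,0],[0.003,0.006,0],[0.003,0.006,0],[0.003,0.006,0],[0.003,0.006,0],[0.003,0.006,0]]'

```text
clock: 13.9
tool_pos: [0.4235, 0.1526, 0.0251]
ee_rot: [[1.0, 0.026, 0.002], [0.026, -1.0, 0.0], [0.002, -0.0, -1.0]]
wrist_force: [-0.2, 0.4, -0.8]
opening: 0.0568
finger_force: 0.0
```

Emit:
apply_moves --grip '[0.01,0.01,0.01,0.01,0.01,0.01]' --offset '[[0,0,0],[0,0,0],[0,0,0],[0,0,0],[0,0,0],[0,0,0]]' --rotation '[[0,0,0],[0,0,0],[0,0,0],[0,0,0],[0,0,0],[0,0,0]]'

```text
clock: 14.4
tool_pos: [0.4227, 0.1523, 0.0239]
ee_rot: [[1.0, 0.026, 0.0], [0.026, -1.0, -0.0], [0.0, 0.0, -1.0]]
wrist_force: [-0.0, -0.3, 3.0]
opening: 0.0278
finger_force: 29.9
```

```bash
cat >> h.py <<'E'
SL=[(.6495,-.0882),(.6568,-.0268),(.6645,.0346),(.672,.0958)]; YAW=-6.9
def slot(k,h,up=0.):
    R=Rt(YAW,.21); return (np.array([*SL[k],.05])-R.apply([0,0,1])*h+R.apply([1,0,0])*up,R)
E
python3 - <<'E'
from h import *
s=monitor.get_state(); print(s["tool_pos"],s["opening"],s["finger_force"])
go(slot(3,.1,.003))
E
```

```text
[0.4227094  0.15227357 0.02387042] 0.027847388224100576 29.912409782409668
[0.2301, 0.0604, -0.1244] [-0.015, 0.209, 0.146] rows 6.4
```

Emit:
apply_moves --grip '[0.01,0.01,0.01,0.01,0.01,0.01,0.01,0.01]' --offset '[[0,0,-0.04],[0,0,-0.08],[0,0,-0.12],[0.23,0.06,-0.125],[0.23,0.06,-0.125],[0.23,0.06,-0.125],[0.23,0.06,-0.125],[0.23,0.06,-0.125]]' --rotation '[[0,0,0],[0,0,0],[0,0,0],[-0.015,0.209,0.146],[-0.015,0.209,0.146],[-0.015,0.209,0.146],[-0.015,0.209,0.146],[-0.015,0.209,0.146]]'

```text
clock: 15.07
tool_pos: [0.627, 0.1044, 0.148]
ee_rot: [[0.971, -0.12, 0.207], [-0.117, -0.993, -0.025], [0.208, -0.0, -0.978]]
wrist_force: [0.5, -0.7, 0.4]
opening: 0.0279
finger_force: 29.9
```

Emit:
apply_moves --grip '[0.01,0.01,0.01]' --offset '[[0,0,0],[0,0,0],[0,0,0]]' --rotation '[[0,0,0],[0,0,0],[0,0,0]]'

```text
clock: 15.32
tool_pos: [0.625, 0.1049, 0.1474]
ee_rot: [[0.971, -0.12, 0.205], [-0.118, -0.993, -0.025], [0.207, 0.0, -0.978]]
wrist_force: [-0.1, -0.5, -0.3]
opening: 0.0277
finger_force: 29.9
```

```bash
python3 - <<'E'
from h import *
go(slot(3,.06,.003),slot(3,.0255,.003))
E
```

```text
[0.0295, 0.0034, 0.0451] [0.0, 0.002, -0.0] rows 1.3
[0.0295, 0.0034, 0.0796] [0.0, 0.002, -0.0] rows 2.0
```

Emit:
apply_moves --grip '[0.01,0.01,0.01,0.01,0.01]' --offset '[[0.0295,0.0034,0.03],[0.0295,0.0034,0.045],[0.0295,0.0034,0.045],[0.0295,0.0034,0.045],[0.0295,0.0034,0.045]]' --rotation '[[0,0.002,0],[0,0.002,0],[0,0.002,0],[0,0.002,0],[0,0.002,0]]'

```text
clock: 15.73
tool_pos: [0.6623, 0.0975, 0.1116]
ee_rot: [[0.97, -0.119, 0.21], [-0.117, -0.993, -0.025], [0.211, -0.001, -0.977]]
wrist_force: [0.6, 1.3, -0.7]
opening: 0.0278
finger_force: 29.9
```

```bash
python3 - <<'E'
from h import *
go(slot(3,.0255,.003))
E
```

```text
[-0.0004, 0.0006, 0.0368] [-0.001, -0.003, 0.001] rows 0.9
```

Emit:
apply_moves --grip '[0.01,0.01,0.01,0.01,0.01,0.01]' --offset '[[0,0.0005,0.01],[0,0.0005,0.02],[0,0.0005,0.03],[0,0.0005,0.036],[0,0.0005,0.036],[0,0.0005,0.036]]' --rotation '[[0,0,0],[0,0,0],[0,0,0],[0,0,0],[0,0,0],[0,0,0]]'

```text
clock: 16.23
tool_pos: [0.6703, 0.0956, 0.0742]
ee_rot: [[0.971, -0.12, 0.208], [-0.117, -0.993, -0.025], [0.209, 0.0, -0.978]]
wrist_force: [-0.4, -0.1, -0.6]
opening: 0.0276
finger_force: 30.0
```

```bash
python3 - <<'E'
from h import *
go(slot(3,.0245,.003)); print(monitor.get_state()["wrist_force"])
E
```

```text
[-0.0004, -0.0004, -0.0005] [0.0, -0.001, 0.0] rows 0.0
[-0.35661757 -0.09917745 -0.64334236]
```

Emit:
apply_moves --grip '[0.042,0.042,0.042,0.042,0.042,0.042,0.05,0.06]' --offset '[[0,0,0],[0,0,0],[0,0,0],[0,0,-0.02],[0,0,-0.05],[0,0,-0.08],[0,0,-0.1],[0,0,-0.1]]' --rotation '[[0,0,0],[0,0,0],[0,0,0],[0,0,0],[0,0,0],[0,0,0],[0,0,0],[0,0,0]]'

```text
clock: 16.9
tool_pos: [0.6506, 0.0984, 0.1786]
ee_rot: [[0.969, -0.12, 0.215], [-0.117, -0.993, -0.024], [0.217, -0.002, -0.976]]
wrist_force: [0.2, -0.8, 0.5]
opening: 0.0507
finger_force: 0.0
```

```bash
python3 - <<'E'
from h import *
b=optics.camera("top")
for p in packs(b,"red",.022): print(p)
go(([.489,.067,.14],Rt(16.5)),([.489,.067,.023],Rt(16.5)))
E
```

```text
(array([ 424.6, -163.7]), np.float64(-11.3), 49.7, 31.2)
(array([ 441.9, -367. ]), np.float64(16.1), 37.0, 23.6)
[-0.1604, 0.0505, 0.0015] [0.043, -0.213, -0.407] rows 4.0
[-0.1855, 0.0506, 0.1158] [0.043, -0.213, -0.407] rows 5.4
```

Emit:
apply_moves --grip '[0.06,0.06,0.06,0.06,0.06,0.06,0.06,0.06]' --offset '[[-0.16,0.05,0.002],[-0.16,0.05,0.002],[-0.16,0.05,0.002],[-0.16,0.05,0.002],[-0.16,0.05,0.002],[-0.16,0.05,0.002],[-0.16,0.05,0.002],[-0.16,0.05,0.002]]' --rotation '[[0.043,-0.213,-0.407],[0.043,-0.213,-0.407],[0.043,-0.213,-0.407],[0.043,-0.213,-0.407],[0.043,-0.213,-0.407],[0.043,-0.213,-0.407],[0.043,-0.213,-0.407],[0.043,-0.213,-0.407]]'

```text
clock: 17.62
tool_pos: [0.4895, 0.0674, 0.1372]
ee_rot: [[0.959, 0.284, -0.004], [0.284, -0.959, -0.0], [-0.004, -0.001, -1.0]]
wrist_force: [0.5, -0.9, 0.6]
opening: 0.0599
finger_force: 0.0
```

```bash
python3 - <<'E'
from h import *
b=optics.camera("top");a=optics.camera("scene")
for p in packs(b,"red",.022): print(p)
for p in packs(b,"red",.072): print(p)
go(([.489,.067,.023],Rt(16.5)))
cv2.imwrite("pics/m2.png",np.hstack([cv2.resize(a[130:330,170:390],None,fx=2,fy=2),cv2.resize(b[100:300,180:350],None,fx=2,fy=2)]))
E
```

```text
(array([ 424.7, -163.8]), np.float64(-10.7), 49.9, 29.9)
(array([ 442.5, -367.9]), np.float64(19.5), 37.5, 23.0)
(array([685.9, 100.9]), np.float64(-6.1), 52.3, 29.7)
(array([ 420.6, -157.5]), np.float64(-10.7), 47.9, 28.7)
(array([ 437.8, -353.6]), np.float64(19.5), 36.0, 22.2)
(array([670.6,  95.8]), np.float64(-6.1), 50.1, 28.5)
[-0.0, 0.0004, 0.1142] [-0.001, 0.004, -0.0] rows 2.7
```

View pics/m2.png

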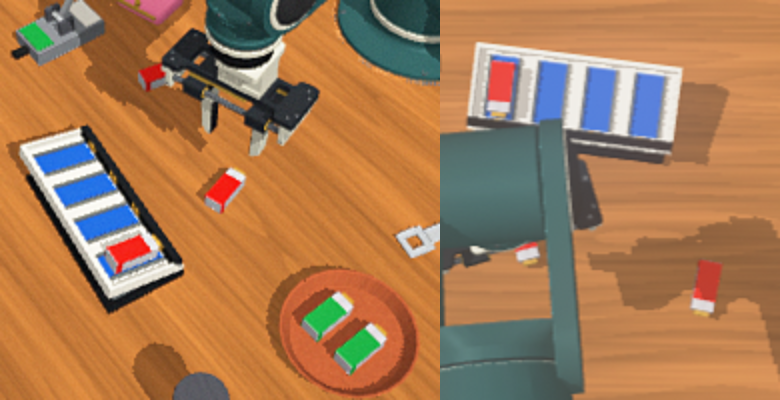

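The picture shows the first red pack seated in the +y slot, both green packs flat in the saucer, and red pack B unmoved beneath the gripper at about scene (283,225).

Emit:
apply_moves --grip '[0.06,0.06,0.06,0.06,0.06,0.06,0.06,0.01]' --offset '[[0,0,0.03],[0,0,0.06],[0,0,0.09],[0,0,0.105],[0,0,0.113],[0,0,0.113],[0,0,0.113],[0,0,0.113]]' --rotation '[[0,0.004,0],[0,0.004,0],[0,0.004,0],[0,0.004,0],[0,0.004,0],[0,0.004,0],[0,0.004,0],[0,0.004,0]]'

```text
clock: 18.38
tool_pos: [0.4891, 0.0673, 0.0256]
ee_rot: [[0.959, 0.284, 0.001], [0.284, -0.959, 0.001], [0.002, -0.001, -1.0]]
wrist_force: [0.7, 0.4, 0.7]
opening: 0.0571
finger_force: 0.0
```

Emit:
apply_moves --grip '[0.01,0.01,0.01,0.01,0.01,0.01]' --offset '[[0,0,0],[0,0,0],[0,0,0],[0,0,0],[0,0,0],[0,0,0]]' --rotation '[[0,0,0],[0,0,0],[0,0,0],[0,0,0],[0,0,0],[0,0,0]]'

```text
clock: 18.88
tool_pos: [0.4884, 0.0672, 0.0245]
ee_rot: [[0.959, 0.284, -0.0], [0.284, -0.959, 0.001], [0.0, -0.001, -1.0]]
wrist_force: [-1.3, 0.7, 4.1]
opening: 0.0276
finger_force: 29.9
```

```bash
python3 - <<'E'
from h import *
s=monitor.get_state(); print(s["tool_pos"],s["opening"],s["finger_force"])
go(slot(2,.06,.002))
E
```

```text
[0.48836436 0.0671737  0.02452925] 0.027590904724032056 29.86169546842575
[0.1499, 0.077, -0.0846] [-0.044, 0.207, 0.407] rows 4.5
```

Emit:
apply_moves --grip '[0.01,0.01,0.01,0.01,0.01,0.01,0.01,0.01]' --offset '[[0,0,-0.04],[0,0,-0.08],[0,0,-0.11],[0.15,0.077,-0.11],[0.15,0.077,-0.11],[0.15,0.077,-0.11],[0.15,0.077,-0.11],[0.15,0.077,-0.11]]' --rotation '[[0,0,0],[0,0,0],[0,0,0],[-0.044,0.207,0.407],[-0.044,0.207,0.407],[-0.044,0.207,0.407],[-0.044,0.207,0.407],[-0.044,0.207,0.407]]'

```text
clock: 19.55
tool_pos: [0.6577, 0.0348, 0.1329]
ee_rot: [[0.97, -0.126, 0.209], [-0.123, -0.992, -0.026], [0.21, 0.0, -0.978]]
wrist_force: [0.7, -0.4, -1.2]
opening: 0.0278
finger_force: 29.9
```

Emit:
apply_moves --grip '[0.01,0.01,0.01]' --offset '[[0.005,0,0.025],[0.005,0,0.025],[0.005,0,0.025]]' --rotation '[[0,0,0],[0,0,0],[0,0,0]]'

```text
clock: 19.8
tool_pos: [0.663, 0.0347, 0.1091]
ee_rot: [[0.972, -0.12, 0.203], [-0.117, -0.993, -0.025], [0.205, 0.001, -0.979]]
wrist_force: [0.6, 0.1, -1.9]
opening: 0.0278
finger_force: 29.9
```

```bash
python3 - <<'E'
from h import *
go(slot(2,.06,.002),slot(2,.025,.002))
E
```

```text
[-0.0089, -0.0001, -0.0019] [0.001, 0.004, 0.0] rows 0.2
[-0.0088, -0.0001, 0.0331] [0.001, 0.004, 0.0] rows 0.8
```

Emit:
apply_moves --grip '[0.01,0.01,0.01,0.01,0.01,0.01,0.01]' --offset '[[-0.009,0,0],[-0.009,0,0],[-0.009,0,0.01],[-0.009,0,0.02],[-0.009,0,0.03],[-0.009,0,0.032],[-0.009,0,0.032]]' --rotation '[[0,0.004,0],[0,0.004,0],[0,0.004,0],[0,0.004,0],[0,0.004,0],[0,0.004,0],[0,0.004,0]]'

```text
clock: 20.38
tool_pos: [0.6614, 0.0349, 0.0759]
ee_rot: [[0.971, -0.12, 0.208], [-0.117, -0.993, -0.026], [0.21, 0.001, -0.978]]
wrist_force: [-0.8, 0.3, -0.6]
opening: 0.0278
finger_force: 29.9
```

```bash
python3 - <<'E'
from h import *
go(slot(2,.0245,.002)); print(monitor.get_state()["wrist_force"])
E
```

```text
[-0.0004, -0.0001, 0.0015] [0.001, -0.001, 0.0] rows 0.0
[-0.7527679   0.30150106 -0.57779794]
```

Good. I'll lower it the last 1.5 mm, release and retreat.

Emit:
apply_moves --grip '[0.01,0.01,0.042,0.042,0.042,0.042,0.042,0.042]' --offset '[[0,0,0.0015],[0,0,0.0015],[0,0,0.0015],[0,0,0.0015],[0,0,0.0015],[0,0,-0.02],[0,0,-0.05],[0,0,-0.08]]' --rotation '[[0,0,0],[0,0,0],[0,0,0],[0,0,0],[0,0,0],[0,0,0],[0,0,0],[0,0,0]]'

```text
clock: 21.05
tool_pos: [0.6444, 0.037, 0.1562]
ee_rot: [[0.97, -0.12, 0.209], [-0.117, -0.993, -0.026], [0.211, 0.001, -0.978]]
wrist_force: [-0.2, 0.2, 0.3]
opening: 0.042
finger_force: 0.0
```

Emit:
apply_moves --grip '[0.05,0.06,0.06]' --offset '[[0,0,-0.02],[0,0,-0.02],[0,0,-0.02]]' --rotation '[[0,0,0],[0,0,0],[0,0,0]]'

```text
clock: 21.3
tool_pos: [0.6412, 0.0376, 0.1769]
ee_rot: [[0.97, -0.12, 0.213], [-0.117, -0.993, -0.026], [0.215, -0.0, -0.977]]
wrist_force: [-0.5, -0.1, -1.3]
opening: 0.057
finger_force: 0.0
```

```bash
python3 - <<'E'
from h import *
go(([.425,-.1637,.14],Rt(-11.2)))
b=optics.camera("top")
for p in packs(b,"red",.022): print(p)
E
```

```text
[-0.1939, 0.2258, -0.0049] [-0.008, -0.216, 0.075] rows 7.1
(array([ 424.6, -163.7]), np.float64(-11.3), 49.7, 31.2)
(array([ 441.9, -367. ]), np.float64(16.1), 37.0, 23.6)
```

Emit:
apply_moves --grip '[0.06,0.06,0.06,0.06,0.06,0.06,0.06,0.06]' --offset '[[-0.194,0.226,-0.005],[-0.194,0.226,-0.005],[-0.194,0.226,-0.005],[-0.194,0.226,-0.005],[-0.194,0.226,-0.005],[-0.194,0.226,-0.005],[-0.194,0.226,-0.005],[-0.194,0.226,-0.005]]' --rotation '[[-0.008,-0.216,0.075],[-0.008,-0.216,0.075],[-0.008,-0.216,0.075],[-0.008,-0.216,0.075],[-0.008,-0.216,0.075],[-0.008,-0.216,0.075],[-0.008,-0.216,0.075],[-0.008,-0.216,0.075]]'

```text
clock: 22.02
tool_pos: [0.4205, -0.1665, 0.1369]
ee_rot: [[0.98, -0.197, -0.005], [-0.197, -0.98, 0.0], [-0.005, 0.001, -1.0]]
wrist_force: [0.2, 0.7, -0.8]
opening: 0.06
finger_force: 0.0
```

Emit:
apply_moves --grip '[0.06,0.06,0.06]' --offset '[[0,0,0],[0,0,0],[0,0,0]]' --rotation '[[0,0,0],[0,0,0],[0,0,0]]'

```text
clock: 22.27
tool_pos: [0.4251, -0.1633, 0.1388]
ee_rot: [[0.981, -0.194, -0.003], [-0.194, -0.981, 0.001], [-0.003, 0.0, -1.0]]
wrist_force: [0.5, 0.4, 0.0]
opening: 0.0599
finger_force: 0.0
```

```bash
python3 - <<'E'
from h import *
go(([.425,-.1637,.023],Rt(-11.2)))
b=optics.camera("top");a=optics.camera("scene")
for p in packs(b,"red",.072): print(p)
for c in blobs(a,"red",40): print(c[:,0].mean(0), ray("scene",[c[:,0].mean(0)],.022)[0])
E
```

```text
[0.0003, 0.0004, 0.1158] [0.0, 0.003, 0.0] rows 2.8
(array([664.9,  34.5]), np.float64(-6.6), 52.2, 28.1)
(array([671.4,  95.8]), np.float64(-6.1), 51.2, 28.8)
[233.05555556 256.16666667] [0.6705775  0.06975516 0.022     ]
[221.55555556 238.31481481] [0.66157298 0.00495641 0.022     ]
[246.72727273 166.95454545] [ 0.44316341 -0.16427733  0.022     ]
[210.23076923 119.53846154] [ 0.40496884 -0.42047837  0.022     ]
```

Emit:
apply_moves --grip '[0.06,0.06,0.06,0.06,0.06,0.06,0.06,0.01]' --offset '[[0,0,0.03],[0,0,0.06],[0,0,0.09],[0,0,0.105],[0,0,0.115],[0,0,0.115],[0,0,0.115],[0,0,0.115]]' --rotation '[[0,0.003,0],[0,0.003,0],[0,0.003,0],[0,0.003,0],[0,0.003,0],[0,0.003,0],[0,0.003,0],[0,0.003,0]]'

```text
clock: 23.03
tool_pos: [0.425, -0.164, 0.0254]
ee_rot: [[0.981, -0.194, 0.002], [-0.194, -0.981, -0.001], [0.002, 0.001, -1.0]]
wrist_force: [0.7, -0.7, 0.2]
opening: 0.0566
finger_force: 0.0
```

Emit:
apply_moves --grip '[0.01,0.01,0.01,0.01,0.01,0.01]' --offset '[[0,0,0],[0,0,0],[0,0,0],[0,0,0],[0,0,0],[0,0,0]]' --rotation '[[0,0,0],[0,0,0],[0,0,0],[0,0,0],[0,0,0],[0,0,0]]'

```text
clock: 23.53
tool_pos: [0.4243, -0.164, 0.0244]
ee_rot: [[0.981, -0.194, 0.001], [-0.194, -0.981, -0.001], [0.001, 0.001, -1.0]]
wrist_force: [-1.9, 0.1, 4.2]
opening: 0.0279
finger_force: 30.0
```

```bash
python3 - <<'E'
from h import *
s=monitor.get_state(); print(s["tool_pos"],s["opening"],s["finger_force"])
go(slot(0,.07,.001))
E
```

```text
[ 0.42425023 -0.16404556  0.02444804] 0.027947290997353345 29.991460740566254
[0.1927, -0.1171, -0.0941] [0.008, 0.209, -0.075] rows 5.9
```

Emit:
apply_moves --grip '[0.01,0.01,0.01,0.01,0.01,0.01,0.01,0.01]' --offset '[[0,0,-0.04],[0,0,-0.08],[0,0,-0.11],[0.193,-0.117,-0.11],[0.193,-0.117,-0.11],[0.193,-0.117,-0.11],[0.193,-0.117,-0.11],[0.193,-0.117,-0.11]]' --rotation '[[0,0,0],[0,0,0],[0,0,0],[0.008,0.209,-0.075],[0.008,0.209,-0.075],[0.008,0.209,-0.075],[0.008,0.209,-0.075],[0.008,0.209,-0.075]]'

```text
clock: 24.2
tool_pos: [0.6213, -0.0916, 0.1341]
ee_rot: [[0.971, -0.12, 0.207], [-0.117, -0.993, -0.025], [0.209, 0.0, -0.978]]
wrist_force: [0.7, -1.1, 0.2]
opening: 0.0279
finger_force: 30.0
```

Emit:
apply_moves --grip '[0.01,0.01,0.01,0.01]' --offset '[[0.015,-0.01,0],[0.015,-0.01,0],[0.015,-0.01,0],[0.015,-0.01,0]]' --rotation '[[0,0,0],[0,0,0],[0,0,0],[0,0,0]]'

```text
clock: 24.53
tool_pos: [0.6349, -0.0846, 0.1368]
ee_rot: [[0.971, -0.12, 0.206], [-0.117, -0.993, -0.025], [0.207, 0.0, -0.978]]
wrist_force: [-0.3, -0.0, -0.6]
opening: 0.0277
finger_force: 30.0
```

```bash
python3 - <<'E'
from h import *
go(slot(0,.06,.001),slot(0,.025,.001))
E
```

```text
[-0.0024, 0.0018, 0.028] [0.0, 0.001, 0.0] rows 0.7
[-0.0024, 0.0018, 0.063] [0.0, 0.001, 0.0] rows 1.5
```

Emit:
apply_moves --grip '[0.01,0.01,0.01,0.01,0.01,0.01,0.01,0.01]' --offset '[[-0.0025,0.002,0.015],[-0.0025,0.002,0.03],[-0.0025,0.002,0.03],[-0.0025,0.002,0.04],[-0.0025,0.002,0.05],[-0.0025,0.002,0.057],[-0.0025,0.002,0.06],[-0.0025,0.002,0.06]]' --rotation '[[0,0,0],[0,0,0],[0,0,0],[0,0,0],[0,0,0],[0,0,0],[0,0,0],[0,0,0]]'

```text
clock: 25.2
tool_pos: [0.6451, -0.0876, 0.0771]
ee_rot: [[0.971, -0.12, 0.205], [-0.117, -0.993, -0.025], [0.207, 0.0, -0.978]]
wrist_force: [0.3, 0.1, -0.8]
opening: 0.0272
finger_force: 30.0
```

```bash
python3 - <<'E'
from h import *
go(slot(0,.0245,.001)); print(monitor.get_state()["wrist_force"])
E
```

```text
[-0.0003, 0.0, 0.003] [0.0, 0.002, 0.0] rows 0.1
[ 0.29446937  0.08727354 -0.77569871]
```

Emit:
apply_moves --grip '[0.01,0.01,0.042,0.042,0.042,0.042,0.042,0.042]' --offset '[[0,0,0.002],[0,0,0.0025],[0,0,0.0025],[0,0,0.0025],[0,0,0.0025],[0,0,-0.02],[0,0,-0.05],[0,0,-0.08]]' --rotation '[[0,0,0],[0,0,0],[0,0,0],[0,0,0],[0,0,0],[0,0,0],[0,0,0],[0,0,0]]'

```text
clock: 25.87
tool_pos: [0.6282, -0.0855, 0.1568]
ee_rot: [[0.971, -0.12, 0.205], [-0.117, -0.993, -0.025], [0.207, 0.0, -0.978]]
wrist_force: [0.4, 0.0, 0.4]
opening: 0.0423
finger_force: 0.0
```

```bash
python3 - <<'E'
from h import *
go(([.40,-.20,.24],Rt(0)),([.40,-.338,.24],Rt(0)))
E
```

```text
[-0.191, 0.1411, -0.1253] [0.013, -0.208, -0.12] rows 6.4
[-0.1748, 0.2781, -0.1219] [0.013, -0.208, -0.12] rows 8.4
```

Emit:
apply_moves --grip '[0,0,0,0,0,0,0,0]' --offset '[[-0.02,0,-0.04],[-0.19,0.2,-0.12],[-0.19,0.2,-0.12],[-0.19,0.2,-0.12],[-0.19,0.2,-0.12],[-0.19,0.2,-0.12],[-0.19,0.2,-0.12],[-0.19,0.2,-0.12]]' --rotation '[[0,0,0],[0.013,-0.208,-0.12],[0.013,-0.208,-0.12],[0.013,-0.208,-0.12],[0.013,-0.208,-0.12],[0.013,-0.208,-0.12],[0.013,-0.208,-0.12],[0.013,-0.208,-0.12]]'

```text
clock: 26.53
tool_pos: [0.3931, -0.2604, 0.2354]
ee_rot: [[1.0, -0.001, 0.002], [-0.001, -1.0, -0.001], [0.002, 0.001, -1.0]]
wrist_force: [-0.5, -0.0, -0.8]
opening: 0.0007
finger_force: 0.0
```

Emit:
apply_moves --grip '[0,0,0]' --offset '[[0,0,0],[0,0,0],[0,0,0]]' --rotation '[[0,0,0],[0,0,0],[0,0,0]]'

```text
clock: 26.78
tool_pos: [0.3958, -0.2586, 0.2343]
ee_rot: [[1.0, -0.0, 0.002], [-0.0, -1.0, -0.0], [0.002, 0.0, -1.0]]
wrist_force: [0.2, -0.7, 0.5]
opening: 0.0004
finger_force: 0.0
```

```bash
python3 - <<'E'
from h import *
go(([.375,-.338,.22],Rt(0)))
b=optics.camera("top");a=optics.camera("scene")
for p in packs(b,"red",.072): print(p)
for p in packs(b,"green",.028): print(p)
cv2.imwrite("pics/m3.png",np.hstack([cv2.resize(a[130:330,170:390],None,fx=2,fy=2),cv2.resize(b[100:300,180:350],None,fx=2,fy=2)]))
E
```

```text
[-0.0208, 0.0794, 0.0142] [0.0, -0.002, -0.0] rows 2.0
(array([647.1, -87.6]), np.float64(-8.0), 50.5, 27.5)
(array([664.9,  34.5]), np.float64(-6.6), 52.2, 28.1)
(array([671.4,  95.8]), np.float64(-6.1), 51.2, 28.8)
(array([517.5, 298.6]), np.float64(-0.5), 49.2, 31.0)
(array([517.4, 353.6]), np.float64(-0.1), 49.0, 33.7)
(array([ 544.9, -335.3]), np.float64(-90.0), 59.8, 30.9)
```

View pics/m3.png

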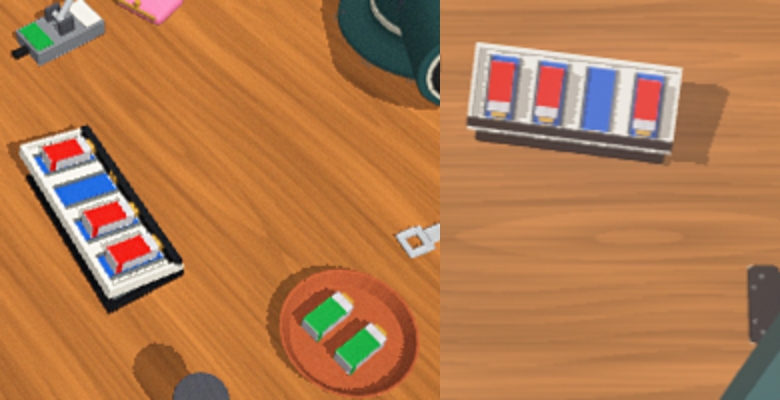

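The red packs appear seated in slots 0, 2 and 3, and both green packs are flat in the saucer. Before switching on, I'll zoom in on the gap between the contacts and the stop.

```bash
python3 - <<'E'
from h import *
b=optics.camera("top"); a=cv2.imread("pics/top0.png")
i=optics.camera_info("top")
def pr(X): x=i["camera_matrix"]@(i["R"]@X+i["t"]); return (x[:2]/x[2]).round(1)
for k in range(4):
    R=Rt(YAW,.21); u=R.apply([1,0,0]); n=-R.apply([0,0,1]); p=np.array([*SL[k],.05])
    print(k,"stop foot",pr(p-.036*u),"stop top",pr(p-.036*u+.014*n),"pack low top",pr(p-.035*u+.022*n),"far top",pr(p+.035*u+.022*n),"deck rear",pr(p+.074*u))
cv2.imwrite("pics/z1.png",np.vstack([cv2.resize(q[118:184,190:305],None,fx=4.4,fy=4.4,interpolation=cv2.INTER_NEAREST) for q in(a,b)]))
E
```

```text
0 stop foot [280.7 168.6] stop top [280.9 168.6] pack low top [281.  168.2] far top [284.4 140.3] deck rear [286.  125.5]
1 stop foot [256.7 165.8] stop top [256.5 165.7] pack low top [256.5 165.3] far top [259.8 137.4] deck rear [261.8 122.8]
2 stop foot [232.7 162.9] stop top [232.2 162.8] pack low top [232.  162.3] far top [235.3 134.5] deck rear [237.6 119.9]
3 stop foot [208.8 160. ] stop top [208.1 159.9] pack low top [207.7 159.4] far top [210.9 131.6] deck rear [213.7 117.1]
```

View pics/z1.png

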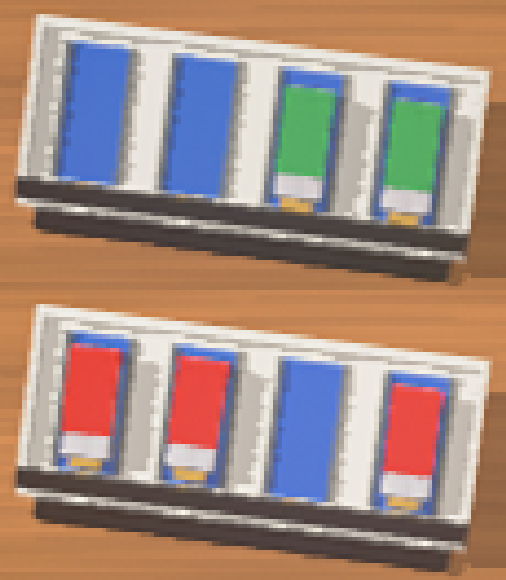

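The zoom shows each contact end within about 1 px (2.5 mm) of the stop, so all three red packs are home. Next I'll switch the isolator back on.

Emit:
apply_moves --grip '[0,0,0,0,0,0]' --offset '[[-0.021,0.04,0.014],[-0.021,0.079,0.014],[-0.021,0.079,0.014],[-0.021,0.079,0.05],[-0.021,0.079,0.09],[-0.021,0.079,0.124]]' --rotation '[[0,0,0],[0,0,0],[0,0,0],[0,0,0],[0,0,0],[0,0,0]]'

```text
clock: 27.43
tool_pos: [0.375, -0.3372, 0.108]
ee_rot: [[1.0, 0.001, 0.001], [0.001, -1.0, 0.0], [0.001, -0.0, -1.0]]
wrist_force: [0.7, -0.8, -1.2]
opening: 0.0006
finger_force: 0.0
```

Emit:
apply_moves --grip '[0,0,0,0,0,0,0,0]' --offset '[[0,0,0],[0.03,0,0],[0.05,0,0],[0.07,0,0],[0.09,0,0],[0.11,0,0],[0.13,0,0],[0.148,0,0]]' --rotation '[[0,0,0],[0,0,0],[0,0,0],[0,0,0],[0,0,0],[0,0,0],[0,0,0],[0,0,0]]'

```text
clock: 28.1
tool_pos: [0.5241, -0.3374, 0.1124]
ee_rot: [[1.0, 0.001, 0.0], [0.001, -1.0, -0.001], [0.0, 0.001, -1.0]]
wrist_force: [-82.8, -0.5, 18.6]
opening: 0.0
finger_force: 38.5
```

Emit:
apply_moves --grip '[0,0,0,0,0,0,0,0]' --offset '[[0,0,0],[0,0,0],[-0.03,0,-0.01],[-0.04,0,-0.05],[-0.05,0,-0.09],[-0.06,0,-0.13],[-0.06,0,-0.13],[-0.06,0,-0.13]]' --rotation '[[0,0,0],[0,0,0],[0,0,0],[0,0,0],[0,0,0],[0,0,0],[0,0,0],[0,0,0]]'

```text
clock: 28.77
tool_pos: [0.4634, -0.3379, 0.2451]
ee_rot: [[1.0, 0.001, 0.006], [0.001, -1.0, -0.004], [0.006, 0.004, -1.0]]
wrist_force: [-0.3, -1.1, 0.5]
opening: 0.0007
finger_force: 0.0
```

```bash
python3 - <<'E'
from h import *
a=optics.camera("scene");b=optics.camera("top")
for c in blobs(a,"red",15): print(c[:,0].mean(0))
for p in packs(b,"red",.072): print(p)
for p in packs(b,"green",.028): print(p)
print(monitor.get_state()["tool_pos"],monitor.get_state()["wrist_force"])
E
```

```text
[231.12962963 257.75925926]
[221.47272727 238.32727273]
[200.47058824 206.33333333]
[185.         131.65384615]
(array([ 536.5, -343.4]), np.float64(-16.3), 33.4, 22.6)
(array([647.1, -87.6]), np.float64(-8.0), 50.5, 27.5)
(array([664.9,  34.5]), np.float64(-6.6), 52.2, 28.1)
(array([679.6,  96.9]), np.float64(-5.4), 50.2, 30.7)
(array([517.5, 298.6]), np.float64(-0.5), 49.2, 31.0)
(array([517.4, 353.6]), np.float64(-0.1), 49.0, 33.7)
(array([ 546.2, -312.3]), np.float64(-90.0), 36.8, 28.4)
[ 0.46289005 -0.33738921  0.24079366] [-0.06411384 -0.09394702 -1.30954343]
```

The handle reads on, but the pack in slot 3 has shifted about 8 mm up-slope, probably the announced knock. I'll switch off again, reseat it, and then switch back on.

Emit:
apply_moves --grip '[0,0,0,0,0,0]' --offset '[[0.157,0,0.02],[0.157,0,0.02],[0.157,0,0.02],[0.157,0,0.02],[0.157,0,0.02],[0.157,0,0.02]]' --rotation '[[0,0,0],[0,0,0],[0,0,0],[0,0,0],[0,0,0],[0,0,0]]'

```text
clock: 29.37
tool_pos: [0.6205, -0.3368, 0.2174]
ee_rot: [[1.0, 0.002, -0.003], [0.002, -1.0, 0.002], [-0.003, -0.002, -1.0]]
wrist_force: [-0.9, -0.7, 0.0]
opening: 0.0006
finger_force: 0.0
```

Emit:
apply_moves --grip '[0,0,0,0,0]' --offset '[[0,0,0.04],[0,0,0.08],[0,0,0.11],[0,0,0.11],[0,0,0.11]]' --rotation '[[0,0,0],[0,0,0],[0,0,0],[0,0,0],[0,0,0]]'

```text
clock: 29.78
tool_pos: [0.6185, -0.3375, 0.11]
ee_rot: [[1.0, -0.0, -0.001], [-0.0, -1.0, 0.001], [-0.001, -0.001, -1.0]]
wrist_force: [-0.7, 0.1, 1.2]
opening: 0.0006
finger_force: 0.0
```

Emit:
apply_moves --grip '[0,0,0,0,0,0,0,0]' --offset '[[-0.03,0,0],[-0.05,0,0],[-0.07,0,0],[-0.09,0,0],[-0.11,0,0],[-0.125,0,0],[-0.14,0,0],[-0.142,0,0]]' --rotation '[[0,0,0],[0,0,0],[0,0,0],[0,0,0],[0,0,0],[0,0,0],[0,0,0],[0,0,0]]'

```text
clock: 30.45
tool_pos: [0.4777, -0.3386, 0.1147]
ee_rot: [[1.0, -0.001, 0.007], [-0.001, -1.0, -0.003], [0.007, 0.003, -1.0]]
wrist_force: [9.3, 1.6, 2.8]
opening: 0.0005
finger_force: 4.1
```

Emit:
apply_moves --grip '[0,0,0,0.04,0.04,0.04]' --offset '[[0.03,0,-0.01],[0.03,0,-0.05],[0.03,0,-0.09],[0.03,0,-0.12],[0.03,0,-0.12],[0.03,0,-0.12]]' --rotation '[[0,0,0],[0,0,0],[0,0,0],[0,0,0],[0,0,0],[0,0,0]]'

```text
clock: 30.95
tool_pos: [0.5081, -0.3383, 0.2354]
ee_rot: [[1.0, 0.0, 0.007], [0.0, -1.0, -0.004], [0.007, 0.004, -1.0]]
wrist_force: [-0.1, 0.2, -1.6]
opening: 0.0159
finger_force: 0.0
```

```bash
python3 - <<'E'
from h import *
a=optics.camera("scene");b=optics.camera("top")
for c in blobs(a,"red",15): print(c[:,0].mean(0))
for p in packs(b,"red",.072): print(p)
cv2.imwrite("pics/z2.png",np.vstack([cv2.resize(b[118:184,190:305],None,fx=4.4,fy=4.4,interpolation=cv2.INTER_NEAREST),cv2.resize(a[186:286,172:287],None,fx=4.4,fy=2.9,interpolation=cv2.INTER_NEAREST)]))
go(slot(3,.12,.012))
E
```

```text
[231.16666667 257.75925926]
[221.64285714 238.28571429]
[200.49019608 206.29411765]
[210.24 119.76]
(array([646.8, -87.6]), np.float64(-8.0), 50.2, 27.5)
(array([664.9,  34.5]), np.float64(-6.6), 52.2, 28.1)
(array([679.6,  96.9]), np.float64(-5.4), 50.2, 30.7)
[0.1513, -0.4352, 0.0615] [-0.012, 0.207, 0.12] rows 11.1
```

View pics/z2.png

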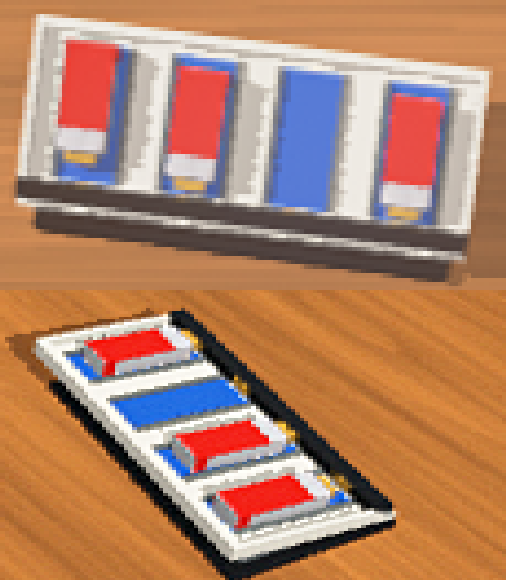

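The picture shows the slot 3 pack about 10 mm up-slope and slightly toward the +y rib. The isolator is off. I'll regrasp that pack.

Emit:
apply_moves --grip '[0.044,0.044,0.044,0.044,0.044,0.044,0.044,0.044]' --offset '[[0.06,-0.22,0],[0.06,-0.22,0],[0.06,-0.22,0],[0.06,-0.22,0],[0.06,-0.22,0],[0.06,-0.22,0],[0.06,-0.22,0],[0.06,-0.22,0]]' --rotation '[[0,0,0],[0,0,0],[0,0,0],[0,0,0],[0,0,0],[0,0,0],[0,0,0],[0,0,0]]'

```text
clock: 31.72
tool_pos: [0.5673, -0.1168, 0.2298]
ee_rot: [[1.0, 0.002, 0.0], [0.002, -1.0, 0.0], [0.0, -0.0, -1.0]]
wrist_force: [0.4, -0.7, 0.1]
opening: 0.0437
finger_force: 0.0
```

Emit:
apply_moves --grip '[0.044,0.044,0.044,0.044,0.044,0.044,0.044,0.044]' --offset '[[0.09,-0.215,0.06],[0.09,-0.215,0.06],[0.09,-0.215,0.06],[0.09,-0.215,0.06],[0.09,-0.215,0.06],[0.09,-0.215,0.06],[0.09,-0.215,0.06],[0.09,-0.215,0.06]]' --rotation '[[-0.012,0.207,0.12],[-0.012,0.207,0.12],[-0.012,0.207,0.12],[-0.012,0.207,0.12],[-0.012,0.207,0.12],[-0.012,0.207,0.12],[-0.012,0.207,0.12],[-0.012,0.207,0.12]]'

```text
clock: 32.38
tool_pos: [0.6574, 0.0972, 0.1691]
ee_rot: [[0.972, -0.119, 0.203], [-0.116, -0.993, -0.025], [0.205, 0.0, -0.979]]
wrist_force: [0.7, -0.3, -0.7]
opening: 0.0441
finger_force: 0.0
```

Emit:
apply_moves --grip '[0.044,0.044,0.044]' --offset '[[0,0,0],[0,0,0],[0,0,0]]' --rotation '[[0,0,0],[0,0,0],[0,0,0]]'

```text
clock: 32.63
tool_pos: [0.6575, 0.0957, 0.1711]
ee_rot: [[0.971, -0.122, 0.206], [-0.119, -0.993, -0.025], [0.208, -0.001, -0.978]]
wrist_force: [0.4, 0.3, 0.2]
opening: 0.0443
finger_force: 0.0
```

```bash
python3 - <<'E'
from h import *
go(slot(3,.05,.011),slot(3,.026,.011))
E
```

```text
[-0.0001, -0.0018, 0.0715] [-0.0, 0.001, -0.002] rows 1.7
[-0.0001, -0.0018, 0.0955] [-0.0, 0.001, -0.002] rows 2.3
```

Emit:
apply_moves --grip '[0.044,0.044,0.044,0.044,0.044,0.044,0.044,0.044]' --offset '[[0,-0.003,0.03],[0,-0.003,0.06],[0,-0.003,0.07],[0,-0.003,0.08],[0,-0.003,0.09],[0,-0.003,0.095],[0,-0.003,0.095],[0,-0.003,0.095]]' --rotation '[[0,0,0],[0,0,0],[0,0,0],[0,0,0],[0,0,0],[0,0,0],[0,0,0],[0,0,0]]'

```text
clock: 33.3
tool_pos: [0.6777, 0.0979, 0.0785]
ee_rot: [[0.971, -0.12, 0.206], [-0.118, -0.993, -0.024], [0.208, -0.001, -0.978]]
wrist_force: [-0.7, -0.4, -0.0]
opening: 0.044
finger_force: 0.0
```

```bash
python3 - <<'E'
from h import *
go(slot(3,.025,.011));s=monitor.get_state(); print(s["wrist_force"],s["opening"])
E
```

```text
[-0.0002, 0.0027, 0.0017] [-0.001, 0.001, -0.0] rows 0.1
[-0.65511678 -0.35942764 -0.0347416 ] 0.04400219019448386
```

Emit:
apply_moves --grip '[0.01,0.01,0.01,0.01,0.01,0.01]' --offset '[[0,0,0],[0,0,0],[0,0,0],[0,0,0],[0,0,0],[0,0,0]]' --rotation '[[0,0,0],[0,0,0],[0,0,0],[0,0,0],[0,0,0],[0,0,0]]'

```text
clock: 33.8
tool_pos: [0.6776, 0.098, 0.0783]
ee_rot: [[0.971, -0.12, 0.206], [-0.117, -0.993, -0.024], [0.208, -0.001, -0.978]]
wrist_force: [-3.3, -0.4, 6.6]
opening: 0.0276
finger_force: 30.0
```

Emit:
apply_moves --grip '[0.01,0.01,0.01,0.01,0.01]' --offset '[[0,0,-0.01],[0,0.0027,-0.015],[-0.008,0.0027,-0.015],[-0.008,0.0027,-0.015],[-0.008,0.0027,-0.015]]' --rotation '[[0,0,0],[0,0,0],[0,0,0],[0,0,0],[0,0,0]]'

```text
clock: 34.22
tool_pos: [0.6657, 0.0965, 0.0904]
ee_rot: [[0.971, -0.12, 0.205], [-0.117, -0.993, -0.024], [0.207, -0.001, -0.978]]
wrist_force: [-0.6, -0.6, -0.2]
opening: 0.0278
finger_force: 30.0
```

```bash
python3 - <<'E'
from h import *
go(slot(3,.025,.003));s=monitor.get_state(); print(s["wrist_force"],s["opening"])
b=optics.camera("top")
for p in packs(b,"red",.08): print(p)
E
```

```text
[0.0008, -0.0, 0.0159] [-0.001, 0.002, 0.0] rows 0.4
[-0.58983524 -0.59911902 -0.24150366] 0.027807590191622957
(array([ 437.8, -352. ]), np.float64(24.3), 36.4, 22.3)
(array([644.7, -86.7]), np.float64(-9.1), 50.0, 27.1)
```

Emit:
apply_moves --grip '[0.01,0.01,0.01,0.01,0.01]' --offset '[[0,0,0.006],[0,0,0.011],[0,0,0.0145],[0,0,0.0145],[0,0,0.0145]]' --rotation '[[0,0,0],[0,0,0],[0,0,0],[0,0,0],[0,0,0]]'

```text
clock: 34.68
tool_pos: [0.6693, 0.0961, 0.076]
ee_rot: [[0.971, -0.12, 0.205], [-0.118, -0.993, -0.024], [0.207, -0.0, -0.978]]
wrist_force: [-0.4, -0.7, 0.9]
opening: 0.0278
finger_force: 30.0
```

Emit:
apply_moves --grip '[0.01,0.01,0.042,0.042,0.042,0.042,0.042,0.042]' --offset '[[0,0,0],[0,0,0],[0,0,0],[0,0,0],[0,0,0],[0,0,-0.02],[0,0,-0.05],[0,0,-0.08]]' --rotation '[[0,0,0],[0,0,0],[0,0,0],[0,0,0],[0,0,0],[0,0,0],[0,0,0],[0,0,0]]'

```text
clock: 35.35
tool_pos: [0.6521, 0.098, 0.1547]
ee_rot: [[0.972, -0.12, 0.204], [-0.118, -0.993, -0.025], [0.205, -0.0, -0.979]]
wrist_force: [1.0, -0.5, 0.1]
opening: 0.042
finger_force: 0.0
```

```bash
python3 - <<'E'
from h import *
go(([.40,-.22,.25],Rt(0)))
E
```

```text
[-0.188, 0.346, -0.1368] [0.012, -0.206, -0.12] rows 10.0
```

Emit:
apply_moves --grip '[0.042,0.042,0,0,0,0,0,0]' --offset '[[-0.02,0,-0.04],[-0.06,0.06,-0.08],[-0.17,0.23,-0.12],[-0.17,0.23,-0.12],[-0.17,0.23,-0.12],[-0.17,0.23,-0.12],[-0.17,0.23,-0.12],[-0.17,0.23,-0.12]]' --rotation '[[0,0,0],[0,0,0],[0.012,-0.206,-0.12],[0.012,-0.206,-0.12],[0.012,-0.206,-0.12],[0.012,-0.206,-0.12],[0.012,-0.206,-0.12],[0.012,-0.206,-0.12]]'

```text
clock: 36.02
tool_pos: [0.4338, -0.1084, 0.2371]
ee_rot: [[1.0, 0.0, 0.003], [0.0, -1.0, -0.0], [0.003, 0.0, -1.0]]
wrist_force: [0.4, -0.1, 0.5]
opening: 0.0061
finger_force: 0.0
```

Emit:
apply_moves --grip '[0,0,0,0,0,0,0]' --offset '[[-0.04,0.15,0],[-0.04,0.15,0],[-0.04,0.15,0],[-0.04,0.15,0],[-0.04,0.15,0],[-0.04,0.15,0],[-0.04,0.15,0]]' --rotation '[[0,0,0],[0,0,0],[0,0,0],[0,0,0],[0,0,0],[0,0,0],[0,0,0]]'

```text
clock: 36.6
tool_pos: [0.3955, -0.257, 0.2367]
ee_rot: [[1.0, -0.0, 0.002], [-0.0, -1.0, 0.0], [0.002, -0.0, -1.0]]
wrist_force: [-0.8, 0.8, -0.8]
opening: 0.0001
finger_force: 0.0
```

```bash
python3 - <<'E'
from h import *
a=optics.camera("scene");b=optics.camera("top")
for p in packs(b,"red",.072): print(p)
for p in packs(b,"green",.028): print(p)
cv2.imwrite("pics/z3.png",np.vstack([cv2.resize(b[118:184,190:305],None,fx=4.4,fy=4.4,interpolation=cv2.INTER_NEAREST),cv2.resize(a[186:286,172:287],None,fx=4.4,fy=2.9,interpolation=cv2.INTER_NEAREST)]))
go(([.375,-.338,.22],Rt(0)))
E
```

```text
(array([647.1, -87.6]), np.float64(-8.0), 50.5, 27.5)
(array([664.9,  34.5]), np.float64(-6.6), 52.2, 28.1)
(array([670.4,  96. ]), np.float64(-6.1), 50.4, 28.8)
(array([517.5, 298.6]), np.float64(-0.5), 49.2, 31.0)
(array([517.4, 353.6]), np.float64(-0.1), 49.0, 33.7)
(array([ 544.9, -335.3]), np.float64(-90.0), 59.8, 30.9)
[-0.0209, 0.0815, 0.0167] [0.0, -0.003, 0.001] rows 2.1
```

View pics/z3.png

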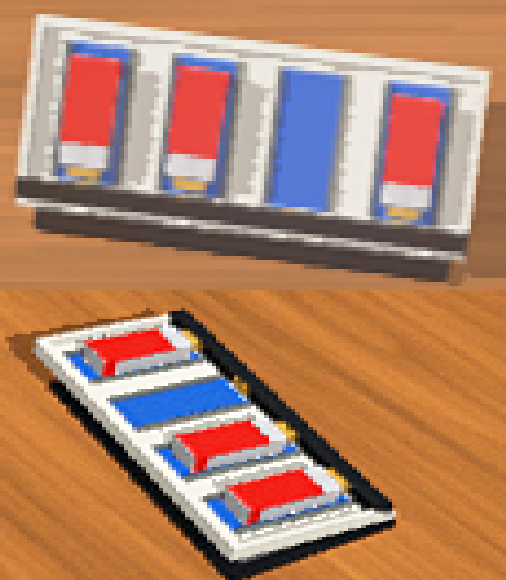

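All three red packs are home in the picture, with their contact ends at the stop. I'll switch on again with a gentler push.

Emit:
apply_moves --grip '[0,0,0,0,0,0,0]' --offset '[[-0.021,0.04,0.016],[-0.021,0.081,0.016],[-0.021,0.081,0.016],[-0.021,0.081,0.05],[-0.021,0.081,0.09],[-0.021,0.081,0.126],[-0.021,0.081,0.126]]' --rotation '[[0,0,0],[0,0,0],[0,0,0],[0,0,0],[0,0,0],[0,0,0],[0,0,0]]'

```text
clock: 37.28
tool_pos: [0.3733, -0.3354, 0.1041]
ee_rot: [[1.0, 0.002, -0.004], [0.002, -1.0, 0.006], [-0.004, -0.006, -1.0]]
wrist_force: [-1.0, 0.6, -0.8]
opening: 0.0006
finger_force: 0.0
```

Emit:
apply_moves --grip '[0,0,0,0,0,0,0,0]' --offset '[[0.03,0,0],[0.05,0,0],[0.07,0,0],[0.09,0,0],[0.11,0,0],[0.125,0,0],[0.135,0,0],[0.135,0,0]]' --rotation '[[0,0,0],[0,0,0],[0,0,0],[0,0,0],[0,0,0],[0,0,0],[0,0,0],[0,0,0]]'

```text
clock: 37.95
tool_pos: [0.5118, -0.3378, 0.1126]
ee_rot: [[1.0, 0.002, 0.004], [0.002, -1.0, -0.001], [0.004, 0.001, -1.0]]
wrist_force: [0.1, -0.8, 0.2]
opening: 0.0004
finger_force: 0.0
```

Emit:
apply_moves --grip '[0,0,0,0,0,0,0,0]' --offset '[[0,0,0],[0,0,0],[-0.03,0,-0.01],[-0.04,0,-0.05],[-0.06,0,-0.09],[-0.08,0,-0.13],[-0.08,0,-0.13],[-0.08,0,-0.13]]' --rotation '[[0,0,0],[0,0,0],[0,0,0],[0,0,0],[0,0,0],[0,0,0],[0,0,0],[0,0,0]]'

```text
clock: 38.62
tool_pos: [0.4286, -0.339, 0.2445]
ee_rot: [[1.0, -0.001, 0.007], [-0.001, -1.0, -0.004], [0.007, 0.004, -1.0]]
wrist_force: [0.4, -0.5, -0.5]
opening: 0.0007
finger_force: 0.0
```

```bash
python3 - <<'E'
from h import *
a=optics.camera("scene");b=optics.camera("top")
for c in blobs(a,"red",15): print(c[:,0].mean(0))
for p in packs(b,"red",.072): print(p)
for p in packs(b,"green",.028): print(p)
print(monitor.get_state()["tool_pos"],monitor.get_state()["wrist_force"])
E
```

```text
[233.69642857 256.05357143]
[221.43636364 238.32727273]
[200.47058824 206.31372549]
[185.         131.65384615]
(array([ 536.5, -343.4]), np.float64(-16.3), 39.3, 22.6)
(array([646.8, -87.6]), np.float64(-8.0), 50.5, 27.5)
(array([664.9,  34.5]), np.float64(-6.6), 52.2, 28.1)
(array([670.4,  96. ]), np.float64(-6.1), 50.4, 28.8)
(array([517.5, 298.6]), np.float64(-0.5), 49.2, 31.0)
(array([517.4, 353.6]), np.float64(-0.1), 49.0, 33.7)
(array([ 544.9, -314. ]), np.float64(-90.0), 38.5, 30.9)
[ 0.42896437 -0.33827205  0.24017382] [-1.15065409  0.44317987 -0.56869242]
```

The handle is on and every pack is in place, so I'm handing in.

```bash
python3 -c "
from rig import workorder; print(workorder.job_done())"
```

```text
the job is handed in; nothing more can be done
None
```

I handed the job in at about 39 s: both green packs lie flat in the saucer, all three red packs are home in slots 0, 2 and 3, and the isolator is back on; a red pack slipped out of slot 3 after the first switch-on, so I switched off, reseated it and switched on again, and the hand-in returned no verdict.

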